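# Clamp the olive pitter to the counter

## Robot

A 6-joint arm with a two-finger parallel gripper is mounted at the origin on the work surface. World frame = base frame: x ahead of the robot, y to its left, z up, the work surface at z = 0. Lengths are in m, angles in rad, forces in N, time in s.
With the tool pointing down it reaches from about 0.325 to 1 m from the base axis. Payload 5.1 kg.
Tool frame: the origin (TCP) lies at the very end of the fingers, on their centre line; the grasp point (between the pads) lies 19 mm behind it; z points along the fingers, y is the direction in which the jaws open and shut (so a half turn about z gives the same grasp; the last joint's range is limited). The gripper opens to 85 mm and grips with 20 to 120 N. Pads are 22 mm wide; open, the fingers measure 114 mm over their backs; the gripper's body (76 mm by 85 mm) begins 54 mm behind the grasp point. The pads swing forward as they close: fully open they stand 13 mm farther back than shut.
Start: joints at [1.128, 0.124, 1.65, -0, 1.367, -0.083], TCP at [0.229, 0.608, 0.231] pointing down, gripper open.
Joint ranges: [-2.61, 2.61], [-1.02, 2.33], [0.03, 2.71], [-1.35, 4.49], [0.32, 2.68], [-2.91, 2.91]. Speed limits (rad/s): [2.57, 2.57, 3.14, 3.14, 3.14, 3.14].

## Interface

Orientations are given as a unit quaternion [x, y, z, w].
In Python, from rig import ctrl gives the robot as it stands. The module is installed in compiled form; this text tells all that it offers.
- The arm moves only by the tool move_arm, never from a script. Its argument "motion" is a list of rows, each a list of 7 numbers: the closure, from -1 (fully open) to 1 (shut), then the shift along the tool's x, y, z in mm, then the turn, a rotation vector about the tool's x, y, z in rad. A call has 1 to 8 rows; each row shifts and turns the commanded pose from where the row before left it, along the tool's axes as they then stand; what a row does not reach is not made up. A row lasts 1/12 s, in which the tool goes at most 41.7 mm and 7.16 degrees, less where a joint would pass 70% of its speed; a pose out of reach is approached as far as the arm can. A call with a gripper value outside its range is refused whole. The fingers move at their own pace and stop on an object; the grip force is fixed at half the most. Time passes only in rows, so rows that do not move let the fingers close. It gives the time, the measured TCP pose, the force and the opening at its end, in the units of the state.
- ctrl.read_state(): the state, without advancing time (a new reading comes with each control period).
- ctrl.get_image(name): name is "scene" or "top" or "wrist"; returns the picture (384x512x3 uint8, red, green, blue); there is no depth.
- ctrl.calibration(name): a dict with "vfov" (degrees; the focal length in pixels is half the picture's height over the tangent of half this angle, whatever the lens; pixels are square), "cx", "cy" (the principal point, pixels), "world_to_cam" (4x4, takes a point from world to camera coordinates). Camera axes: x right, y up, looking along -z (the intrinsics and any distortion apply to the point x, -y, -z); pixel columns grow to the right and rows downward; lengths in m; the calibration is good to about 2 mm. A picture is of the moment at which its call begins: read the wrist's pose just before it. calibration takes no time and is no camera call; for the wrist camera it gives the pose at the moment of the call.
- ctrl.sign_off(): hands the job in, once; it reports no verdict.
Trained networks look in the newest picture that a camera, given by its name, has taken for a name from the list of things; names that differ only in an ending like _2 or _b are one class to them, and where a whole thing is asked for, a point or a joint stands for the part that bears it (a point fixed in the world has none). Each returns a list of dicts, best first, with "p" (0 to 1); they miss things now and then, are a little off and sometimes report something else, mostly with a low value. They report only what shows in the picture. A call takes as long as a camera call. They do not tell look-alikes from the thing itself.
- ctrl.spot_in(camera, name): "bbox" ([left, top, right, bottom] as shares, 0 to 1, of the picture: columns of its width, rows of its height, round what is visible of it).
- ctrl.tip_of(camera, name): "centre" ([row, column] as shares, 0 to 1, of the picture: columns of its width, rows of its height: a listed point, or the origin of a listed thing).
The state is a dict: "t": time; "q": joint angles; "qd": joint speeds; "tau": joint torques, N m; "position": TCP position; "orientation": TCP orientation; "wrist_force": force on the tool from outside, world axes, zero at the start; "moment": the same for the moment, N m; "grip_width": finger opening in m.
Only numpy, scipy, OpenCV 4.12 (cv2) and the standard library are available. Lean on these libraries where they do the work, as an engineer would, in place of code of your own. Each camera call takes 0.05 s, during which the arm holds its last target. There are 200 camera calls.

## Task

Mount the olive pitter in the counter clamp: slide its flat plate under the clamp's screw foot, gently, until its end is fully home against the post, then turn the T-handle clockwise (seen from above) until rising resistance shows that the plate is firmly held, without over-tightening it. Let go, leaving the pitter clamped, home and straight, and leave the other things on the counter where they are.

Things in the scene. Friction and masses are not known exactly. Their poses are not given: they have to be found in the camera images.
- clamp: Fixed counter clamp. Origin: centre of the underside of its base plate, 190 (x) x 100 (y) x 12 mm thick, on the counter. Its mouth looks to its own -x, towards the robot: the pitter's plate goes in along +x, over the base's top face. Screw axis at x=+35, y=0. Two side guides (inner faces y=+-29 mm, x=+15 to +55, tops 22 mm above the counter) leave a 58 mm channel.
- post: Painted post fixed to the clamp (same origin and axes as the clamp). Its front face at x=+60 mm, 60 mm wide, from 12 mm up, is the stop that the plate's end must touch; pushing with over 40 N harms it, 8 N is plenty. Its arm reaches forward over the mouth: x=+17 to +95, y=+-22, 52 to 85 mm above the counter.
- spindle: Clamp's upright screw, 12 mm rod with a sprung round foot, 28 mm wide, below. Origin: on its axis at the T-bar's centre height (about 130 mm above the counter). Sinks 3.5 mm per radian of clockwise handle turn, without turning itself. Foot starts 3 to 15 mm above a plate lying on the base; it sticks out up to 4 mm more or less from start to start, so only feel tells when it bears.
- tee_bar (a point): Centre of the T-handle's bar on top of the screw: level bar, 90 mm long, 16 mm thick, along this point's x; z up. Under it only the screw for 37 mm. Clockwise from above tightens. Turns free at 0.2 N m (friction; at a stop it may act either way); once the foot bears, torque rises by 0.7 to 0.9 N m per radian. Clamped well at 0.2 to 0.4 above free; over 0.6 bends the plate. Springs back a little on release.
- pitter: Loose olive pitter, about 0.65 kg, bare metal. Origin: centre of the underside of its plate, 160 (x) x 50 (y) x 8 mm. Column 30 (x) x 26 (y) mm at x=-50, from 8 to 105 mm above the underside, over the centre of mass: grip it across y about 85 mm up. Plunger and cup behind it: x -60 to -102, up to 124 mm high, 24 mm wide. The free +x end goes into the clamp.
- plate_end (a point): Middle of the lower edge of the free end of the pitter's plate (x=+80 mm in the pitter's frame), same axes. Fully home it lies at x=+60, y=0 in the clamp's frame, 12 mm above the counter.
- column_top (a point): Centre of the top of the pitter's column, 105 mm above the plate's underside; same axes as the pitter.
- dish: Bystander, loose: small white bowl, 64 mm wide, 30 mm high; origin under its middle. Leave it alone.
- shaker: Bystander, loose: small white shaker, 38 mm wide, 75 mm high; origin under its middle. Leave it alone.
- jar_olives: Bystander, loose: jar of olives, 84 mm wide, 130 mm high; origin under its middle. Leave it alone.
- jar_beets: Bystander, loose: jar of beets, 84 mm wide, 130 mm high; origin under its middle. Leave it alone.
- spoon: Bystander, loose: lying spoon; origin under its middle. Leave it alone.
- scoop: Bystander, loose: blue plastic scoop, 240 mm long with its grip; origin under its middle. Leave it alone.
- lidring: Bystander, loose: brass jar ring, 72 mm wide, 12 mm high; origin under its middle. Leave it alone.
There are look-alikes about, which are no part of the job. What is shaped like the clamp but brown is not meant.

How it is judged:
On the way, in this order (a step that is already met when the one before it is completed fails the run):
1. the pitter's plate lies on the clamp's base with its end home against the post, before it is clamped (x of plate_end in the frame of clamp above 0.055 m and y of plate_end in the frame of clamp between -0.007 and 0.007 m and angle between the x axis of pitter and the x axis of clamp, either way round below 0.09 rad and angle between pitter's own z axis and vertical below 0.06 rad and z of plate_end in the frame of clamp below 0.016 m and contact force between spindle and pitter below 5 N), for 0.2 s.
2. the screw's foot presses on the plate with more than 40 N (contact force between spindle and pitter above 40 N), for 0.2 s.
At the end, for the whole second after the job is handed in: The pitter is at rest and flat on the clamp's base, its plate's end within 5 mm of the post, within 7 mm of the middle and straight within 0.09 rad, and the screw's foot presses on it with 40 to 200 N with the handle let go (x of plate_end in the frame of clamp above 0.055 m and y of plate_end in the frame of clamp between -0.007 and 0.007 m and angle between the x axis of pitter and the x axis of clamp, either way round below 0.09 rad and angle between pitter's own z axis and vertical below 0.06 rad and z of plate_end in the frame of clamp below 0.016 m and contact force between spindle and pitter between 40 and 200 N and linear speed of pitter below 0.01 m/s); the robot touches nothing.
It fails at once if the plate is over-tightened (foot force above 200 N) (contact force between spindle and pitter above 200 N).
It fails at once if the pitter is rammed into the post (above 40 N) (contact force between pitter and post above 40 N).
It fails at once if a bystander is displaced by more than 40 mm (distance of any of dish, shaker, jar_olives, jar_beets, spoon, scoop, lidring from where it was at the start of the episode above 0.04 m).
It also fails if it takes over 72 s, if anything falls off the work surface, if the arm or the gripper's body presses on something with over 40 N, if the wrist force passes 120 N, or if a joint passes its speed limit or range.

## Working session

There is one attempt and no reset: what is moved stays moved. The work goes in short steps, Python scripts to look and compute and a tool call to move; the robot and the scene stay as the last step left them, time stands still between calls to the robot, and variables do not carry over. Pictures are saved under pics/ and viewed, about 8 in all and at most 12, crops included, and the job is handed in when it is done.

Besides the shell and the picture viewer there is one more tool, called after ">>>" as name(argument=value, ...), one argument or row to a line, values as JSON. move_arm: Moves the arm, as the interface text tells. Its arguments: {"type":"object","properties":{"motion":{"type":"array"}},"required":["motion"]}

```bash
mkdir -p pics && cat > h.py <<'E'
import numpy as np, cv2
from rig import ctrl
from scipy.spatial.transform import Rotation as R
def cal(n):
    c=ctrl.calibration(n); f=192/np.tan(np.radians(c["vfov"])/2)
    return f,c["cx"],c["cy"],np.array(c["world_to_cam"]),c
def proj(n,P):
    f,cx,cy,T,_=cal(n); p=T[:3,:3]@np.array(P)+T[:3,3]
    return np.array([cx+f*p[0]/-p[2], cy-f*p[1]/-p[2]])
def ray(n,u,v):
    f,cx,cy,T,_=cal(n); d=np.array([(u-cx)/f,-(v-cy)/f,-1]); Rw=T[:3,:3].T
    return -Rw@T[:3,3], Rw@d
def at_z(n,u,v,z):
    o,d=ray(n,u,v); return o+d*(z-o[2])/d[2]
def snap(n,fn):
    im=ctrl.get_image(n); cv2.imwrite("pics/"+fn,cv2.cvtColor(im,cv2.COLOR_RGB2BGR)); return im
E
python3 - <<'E'
from h import *
for n in("top","scene","wrist"): print(n,{k:(np.round(v,3).tolist() if k=="world_to_cam" else v) for k,v in ctrl.calibration(n).items()})
a=snap("top","top0.png");b=snap("scene","sc0.png")
H={"clamp":0,"pitter":0,"plate_end":0,"column_top":.105,"tee_bar":.13,"spindle":.13,"dish":0,"shaker":0,"jar_olives":0,"jar_beets":0,"spoon":0,"scoop":0,"lidring":0}
for n in("top","scene"):
  for k in H:
    for d in ctrl.tip_of(n,k)[:2]:
        v,u=d["centre"];u*=512;v*=384;print(n,k,round(d["p"],2),round(u),round(v),np.round(at_z(n,u,v,H[k]),3))
print(ctrl.read_state())
E
```

```text
top {'vfov': 56.77526967937732, 'cx': 255.31329751044427, 'cy': 194.1934562294607, 'world_to_cam': [[-0.018, -1.0, 0.012, -0.013], [0.998, -0.017, 0.063, -0.546], [-0.063, 0.013, 0.998, -0.98], [0.0, 0.0, 0.0, 1.0]]}
scene {'vfov': 53.13900879614272, 'cx': 258.9732065067976, 'cy': 189.68954745506002, 'world_to_cam': [[0.544, 0.839, -0.014, -0.267], [-0.468, 0.318, 0.824, 0.16], [0.696, -0.442, 0.566, -1.402], [0.0, 0.0, 0.0, 1.0]]}
wrist {'vfov': 68.69875475982114, 'cx': 258.9001117786309, 'cy': 194.41744627321523, 'world_to_cam': [[0.353, 0.936, -0.001, -0.649], [-0.888, 0.335, -0.316, 0.041], [-0.296, 0.112, 0.949, -0.38], [0.0, 0.0, 0.0, 1.0]]}
top clamp 0.72 310 174 [ 0.603 -0.18   0.   ]
top clamp 0.67 315 159 [ 0.645 -0.198  0.   ]
top pitter 0.65 183 198 [0.538 0.183 0.   ]
top plate_end 0.72 186 171 [0.617 0.174 0.   ]
top plate_end 0.3 390 175 [ 0.596 -0.411  0.   ]
top column_top 0.76 175 213 [0.497 0.184 0.105]
top tee_bar 0.83 167 287 [0.317 0.199 0.13 ]
top tee_bar 0.77 389 278 [ 0.326 -0.346  0.13 ]
top spindle 0.86 388 281 [ 0.32  -0.345  0.13 ]
top spindle 0.69 167 28
[... 1219 characters left out ...]
g 0.86 286 292 [ 0.751 -0.099 -0.   ]
{'t': 1.4, 'q': array([ 1.12840031e+00,  1.23803788e-01,  1.65032005e+00,  5.28613139e-06,
        1.36749767e+00, -8.26154718e-02]), 'qd': array([-0.0012008 ,  0.00047695, -0.00185107,  0.00101533, -0.00098479,
       -0.00107136]), 'tau': array([-1.77778638e-04, -4.23580563e+01, -3.65749741e+01, -5.81572976e-05,
        4.62944572e-04, -2.10152216e-07]), 'position': array([0.22887153, 0.60835197, 0.23130789]), 'orientation': array([ 1.78922141e-01,  9.83863236e-01, -1.32587064e-05, -6.24315062e-06]), 'wrist_force': array([-0.20973017, -0.32523931,  0.4683326 ]), 'moment': array([-0.0065329 ,  0.04841617, -0.01044249]), 'grip_width': 0.0853974991727608}
```

```bash
python3 - <<'E'
import cv2,numpy as np
a=cv2.imread("pics/top0.png");b=cv2.imread("pics/sc0.png")
cv2.imwrite("pics/v1.png",cv2.resize(a,(800,600),interpolation=cv2.INTER_CUBIC))
cv2.imwrite("pics/v2.png",cv2.resize(b,(800,600),interpolation=cv2.INTER_CUBIC))
E
```

```text
(no output)
```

View pics/v1.png

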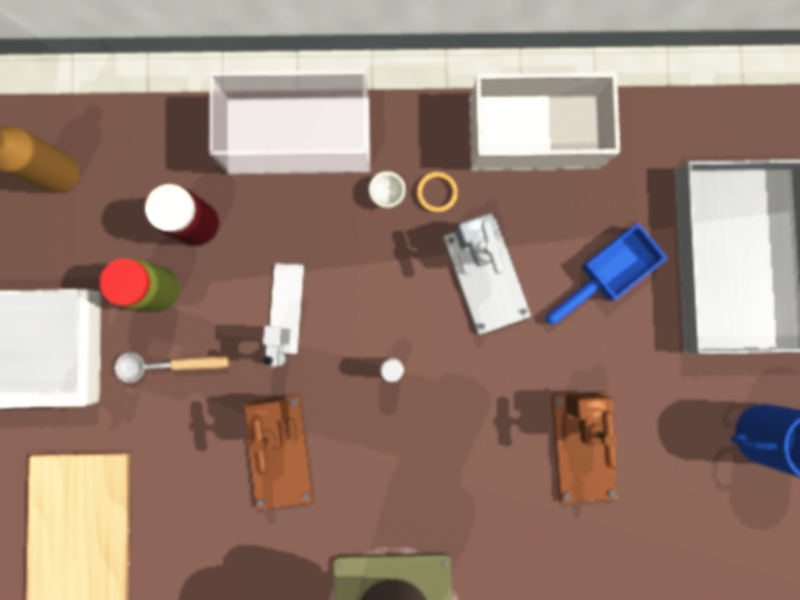

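View pics/v2.png

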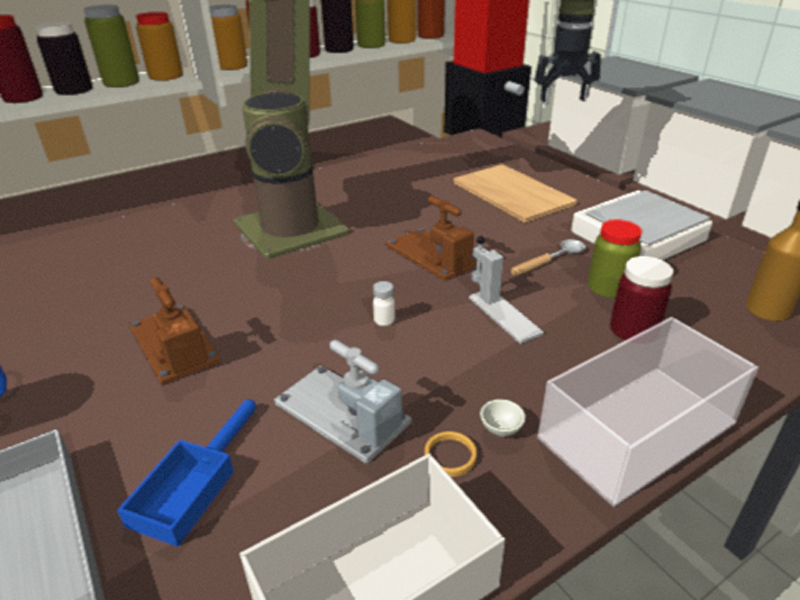

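The top view shows the grey clamp at about (485,275) with its mouth toward the robot, and the pitter at (284,310) with its free end away from the robot. The two brown look-alikes are nearer the base. The scene view agrees. Next I'll measure the outlines.

```bash
python3 - <<'E'
from h import *
a=cv2.imread("pics/top0.png")
hsv=cv2.cvtColor(a,cv2.COLOR_BGR2HSV)
m=((hsv[...,1]<60)&(hsv[...,2]>110)).astype(np.uint8)
def W(pts,z): return np.array([at_z("top",u,v,z) for u,v in pts])
for nm,(x0,y0,x1,y1) in {"clamp":(278,130,345,220),"pitter":(165,162,200,240)}.items():
    k=np.zeros_like(m);k[y0:y1,x0:x1]=m[y0:y1,x0:x1]
    n,l,s,c=cv2.connectedComponentsWithStats(k);i=1+np.argmax(s[1:,4]);ys,xs=np.where(l==i)
    r=cv2.minAreaRect(np.c_[xs,ys].astype(np.float32));b=cv2.boxPoints(r)
    print(nm,r,np.round(b,1).tolist())
    w=W(b,.012 if nm=="clamp" else .008);print(np.round(w,4).tolist(),[round(float(np.linalg.norm(w[j]-w[(j+1)%4])),4) for j in range(4)])
A=cv2.resize(a[125:225,275:350],None,fx=6,fy=6,interpolation=cv2.INTER_CUBIC)
B=cv2.resize(a[155:245,160:210],None,fx=6,fy=6,interpolation=cv2.INTER_CUBIC)
B=cv2.copyMakeBorder(B,0,600-B.shape[0],0,0,cv2.BORDER_CONSTANT)
cv2.imwrite("pics/v3.png",np.hstack([A,B]))
E
```

```text
clamp ((310.7988586425781, 174.55239868164062), (72.48597717285156, 36.95805740356445), 70.20112609863281) [[281.1000061035156, 146.6999969482422], [315.8999938964844, 134.1999969482422], [340.5, 202.39999389648438], [305.70001220703125, 214.89999389648438]]
[[0.6807, -0.0988, 0.012], [0.7153, -0.1992, 0.012], [0.519, -0.2631, 0.012], [0.4855, -0.1637, 0.012]] [0.1061, 0.2064, 0.1049, 0.2057]
pitter ((180.2352752685547, 200.941162109375), (23.92930793762207, 67.1861343383789), 4.39870548248291) [[165.6999969482422, 233.5], [170.89999389648438, 166.5], [194.6999969482422, 168.39999389648438], [189.60000610351562, 235.39999389648438]]
[[0.4404, 0.2305, 0.008], [0.6295, 0.2155, 0.008], [0.6232, 0.1479, 0.008], [0.4341, 0.1638, 0.008]] [0.1897, 0.0679, 0.1898, 0.0671]
```

View pics/v3.png

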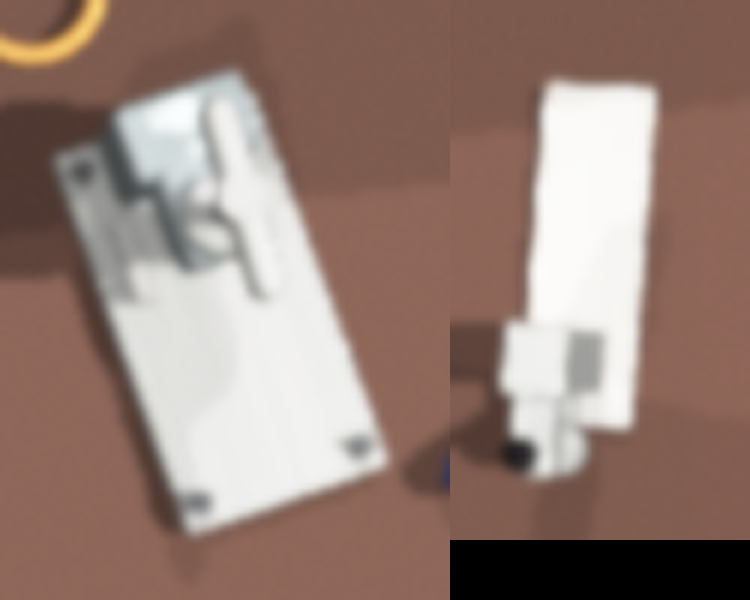

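```bash
cat >> h.py <<'E'
def plan(p,yaw,n,grip=-1,tilt_fix=True,start=None):
    """rows taking the measured pose to TCP p with tool down, tool x at yaw (world)"""
    s=ctrl.read_state(); P=np.array(s["position"] if start is None else start[0]); Q=R.from_quat(s["orientation"] if start is None else start[1])
    x=np.array([np.cos(yaw),np.sin(yaw),0]); z=np.array([0,0,-1.]); y=np.cross(z,x)
    T=R.from_matrix(np.c_[x,y,z]); rv=(Q.inv()*T).as_rotvec()
    step=rv/n; d=(np.array(p)-P)/n
    print("rotvec",np.round(rv,4),"rows",n)
    for i in range(n):
        Qi=Q*R.from_rotvec(step*i); sh=Qi.inv().apply(d)*1000
        print([grip]+np.round(sh,1).tolist()+np.round(step,4).tolist())
def inv_rect(C,yaw): pass
E
python3 - <<'E'
from h import *
c=lambda x,y:(275+x/6,125+y/6)
p=lambda x,y:(160+(x-450)/6,155+y/6)
C=np.array([at_z("top",*c(*q),.012) for q in [(55,157),(237,72),(388,463),(192,535)]])
Pt=np.array([at_z("top",*p(*q),.008) for q in [(545,82),(657,88),(633,430)]])
print(C.round(4),[np.linalg.norm(C[i]-C[(i+1)%4]).round(4) for i in range(4)], C.mean(0))
print(Pt.round(4),[np.linalg.norm(Pt[i]-Pt[i+1]).round(4) for i in range(2)])
d=Pt[1]-Pt[2];print("pit yaw",np.arctan2(d[1],d[0]),"clamp yaw",[np.arctan2(*(C[a]-C[b])[1::-1]) for a,b in((0,3),(1,2))])
for q in [(502,322),(568,322),(500,390),(566,395)]: print("coltop",at_z("top",*p(*q),.105).round(4))
for q in [(215,105),(265,290)]: print("bar",at_z("top",*c(*q),.13).round(4))
plan([.495,.185,.22],np.pi-.075,14)
E
```

```text
[[ 0.6677 -0.1072  0.012 ]
 [ 0.7072 -0.1949  0.012 ]
 [ 0.5197 -0.2608  0.012 ]
 [ 0.4875 -0.1674  0.012 ]] [np.float64(0.0962), np.float64(0.1988), np.float64(0.0988), np.float64(0.19)] [ 0.59553495 -0.18258074  0.012     ]
[[0.6232 0.2015 0.008 ]
 [0.6194 0.1486 0.008 ]
 [0.4583 0.161  0.008 ]] [np.float64(0.053), np.float64(0.1616)]
pit yaw -0.07678522362582288 clamp yaw [np.float64(0.3226196650246951), np.float64(0.3382260880443765)]
coltop [0.5074 0.1997 0.105 ]
coltop [0.5069 0.1718 0.105 ]
coltop [0.4787 0.2007 0.105 ]
coltop [0.476  0.1728 0.105 ]
bar [ 0.667  -0.1634  0.13  ]
bar [ 0.5886 -0.1822  0.13  ]
rotvec [-0.     -0.     -0.2848] rows 14
[-1, -28.4, -21.6, 0.8, -0.0, -0.0, -0.0203]
[-1, -28.0, -22.2, 0.8, -0.0, -0.0, -0.0203]
[-1, -27.5, -22.7, 0.8, -0.0, -0.0, -0.0203]
[-1, -27.1, -23.3, 0.8, -0.0, -0.0, -0.0203]
[-1, -26.6, -23.9, 0.8, -0.0, -0.0, -0.0203]
[-1, -26.1, -24.4, 0.8, -0.0, -0.0, -0.0203]
[-1, -25.6, -24.9, 0.8, -0.0, -0.0, -0.0203]
[-1, -25.1, -25.4, 0.8, -0.0, -0.0, -0.0203]
[-1, -24.6, -25.9, 0.8, -0.0, -0.0, -0.0203]
[-1, -24.0, -26.4, 0.8, -0.0, -0.0, -0.0203]
[-1, -23.5, -26.9, 0.8, -0.0, -0.0, -0.0203]
[-1, -22.9, -27.4, 0.8, -0.0, -0.0, -0.0203]
[-1, -22.4, -27.8, 0.8, -0.0, -0.0, -0.0203]
[-1, -21.8, -28.3, 0.8, -0.0, -0.0, -0.0203]
```

>>> move_arm(
  motion=[
    [-1,-28.4,-21.6,0.8,0,0,-0.0203],
    [-1,-28,-22.2,0.8,0,0,-0.0203],
    [-1,-27.5,-22.7,0.8,0,0,-0.0203],
    [-1,-27.1,-23.3,0.8,0,0,-0.0203],
    [-1,-26.6,-23.9,0.8,0,0,-0.0203],
    [-1,-26.1,-24.4,0.8,0,0,-0.0203],
    [-1,-25.6,-24.9,0.8,0,0,-0.0203],
    [-1,-25.1,-25.4,0.8,0,0,-0.0203],
  ],
)

```text
t: 2.07
position: [0.3815, 0.365, 0.2251]
orientation: [0.098, 0.995, 0.0, 0.0]
wrist_force: [0.7, 0.2, 0.1]
grip_width: 0.0855
```

>>> move_arm(
  motion=[
    [-1,-24.6,-25.9,0.8,0,0,-0.0203],
    [-1,-24,-26.4,0.8,0,0,-0.0203],
    [-1,-23.5,-26.9,0.8,0,0,-0.0203],
    [-1,-22.9,-27.4,0.8,0,0,-0.0203],
    [-1,-22.4,-27.8,0.8,0,0,-0.0203],
    [-1,-21.8,-28.3,0.8,0,0,-0.0203],
    [-1,0,0,0,0,0,0],
    [-1,0,0,0,0,0,0],
  ],
)

```text
t: 2.73
position: [0.4956, 0.1837, 0.2201]
orientation: [0.04, 0.999, 0.0, -0.0]
wrist_force: [-0.2, 0.6, 0.1]
grip_width: 0.0855
```

```bash
python3 - <<'E'
from h import *
s=ctrl.read_state();print(s["t"],s["position"].round(4),s["orientation"].round(4),s["wrist_force"].round(2))
a=snap("wrist","w1.png")
for k,z in(("pitter",0),("plate_end",0),("column_top",.105)):
    for d in ctrl.tip_of("wrist",k)[:2]:
        v,u=d["centre"];u*=512;v*=384;print(k,round(d["p"],2),round(u),round(v),np.round(at_z("wrist",u,v,z),4))
cv2.imwrite("pics/v4.png",cv2.resize(cv2.imread("pics/w1.png"),(800,600),interpolation=cv2.INTER_CUBIC))
E
```

```text
2.7333 [0.4956 0.1837 0.2201] [ 3.960e-02  9.992e-01  1.000e-04 -1.000e-04] [-0.19  0.62  0.06]
pitter 0.87 263 200 [0.5431 0.1871 0.    ]
pitter 0.51 376 287 [0.697 0.35  0.   ]
plate_end 0.66 259 252 [0.6228 0.177  0.    ]
column_top 0.61 263 183 [0.4882 0.1901 0.105 ]
```

View pics/v4.png

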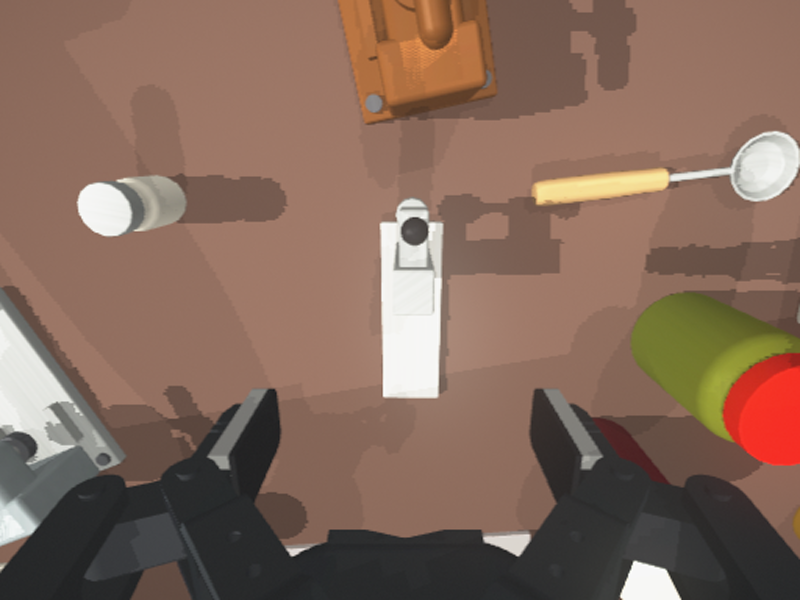

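The wrist view shows the pitter straight: plate end edge at about (382–439,398), column top centred on (413,292). I'll refine those and plan the descent.

```bash
python3 - <<'E'
from h import *
k=512/800
g=lambda x,y,z:at_z("wrist",x*k,y*k,z)
e=[g(382,397,.008),g(439,397,.008)];b=[g(380,222,.008),g(442,222,.008)]
print("end",np.round(e,4).tolist(),"back",np.round(b,4).tolist())
me,mb=np.mean(e,0),np.mean(b,0);d=me-mb;print(np.linalg.norm(d),np.linalg.norm(e[0]-e[1]),"yaw",np.arctan2(d[1],d[0]))
ct=[g(*q,.105) for q in((393,270),(434,270),(434,315),(392,315))];print("col",np.round(ct,4).tolist(),np.mean(ct,0).round(4))
yaw=np.arctan2(d[1],d[0]);u=np.array([np.cos(yaw),np.sin(yaw)])
print("col from plate",((me+mb)[:2]/2-.05*u).round(4),"centre",((me+mb)/2).round(4))
E
```

```text
end [[0.62, 0.1559, 0.008], [0.624, 0.2081, 0.008]] back [[0.4611, 0.1688, 0.008], [0.4648, 0.2185, 0.008]]
0.1595096287519797 0.052345635833520414 yaw -0.0733694316901414
col [[0.4773, 0.1802, 0.105], [0.4792, 0.2049, 0.105], [0.5081, 0.2034, 0.105], [0.5061, 0.1772, 0.105]] [0.4926 0.1914 0.105 ]
col from plate [0.4926 0.1915] centre [0.5425 0.1878 0.008 ]
```

>>> move_arm(
  motion=[
    [-1,1.8,3.7,38,0,0,-0.005],
    [-1,1.8,3.7,38,0,0,0],
    [-1,0,0,30,0,0,0],
    [-1,0,0,24,0,0,0],
    [-1,0,0,16,0,0,0],
    [-1,0,0,8,0,0,0],
    [-1,0,0,0,0,0,0],
    [-1,0,0,0,0,0,0],
  ],
)

```text
t: 3.6
position: [0.4919, 0.1935, 0.0667]
orientation: [0.035, 0.999, 0.0, 0.0]
wrist_force: [-0.1, -0.1, -0.1]
grip_width: 0.0856
```

>>> move_arm(
  motion=[
    [1,0,0,0,0,0,0],
    [1,0,0,0,0,0,0],
    [1,0,0,0,0,0,0],
    [1,0,0,0,0,0,0],
    [1,0,0,0,0,0,0],
    [1,0,0,0,0,0,0],
    [1,0,0,0,0,0,0],
    [1,0,0,0,0,0,0],
  ],
)

```text
t: 4.27
position: [0.4923, 0.1925, 0.0668]
orientation: [0.035, 0.999, -0.0, 0.0]
wrist_force: [-1.1, -3.6, 4.8]
grip_width: 0.0255
```

Gripped (25.5 mm wide, as expected for the column). Next I lift, check the load, and look at the clamp from above.

>>> move_arm(
  motion=[
    [1,0,0,-8,0,0,0],
    [1,0,0,-20,0,0,0],
    [1,0,0,-30,0,0,0],
    [1,0,0,-35,0,0,0],
    [1,0,0,-40,0,0,0],
    [1,0,0,-40,0,0,0],
    [1,0,0,-35,0,0,0],
    [1,0,0,-25,0,0,0],
  ],
)

```text
t: 4.93
position: [0.4917, 0.1929, 0.3016]
orientation: [0.035, 0.999, 0.001, 0.001]
wrist_force: [0.3, -0.1, -5.7]
grip_width: 0.0252
```

```bash
python3 - <<'E'
from h import *
s=ctrl.read_state();print(s["t"],s["position"].round(4),s["wrist_force"].round(2),s["moment"].round(2),s["grip_width"])
plan([.652,-.163,.3],np.pi+.33,14,1)
E
```

```text
4.9333 [0.4917 0.1929 0.3016] [ 0.33 -0.13 -5.69] [-0.03 -0.04 -0.06] 0.025203408466791605
rotvec [ 0.0009  0.0015 -0.4007] rows 14
[1, -13.2, -24.6, 0.1, 0.0001, 0.0001, -0.0286]
[1, -12.5, -24.9, 0.1, 0.0001, 0.0001, -0.0286]
[1, -11.8, -25.3, 0.1, 0.0001, 0.0001, -0.0286]
[1, -11.1, -25.6, 0.1, 0.0001, 0.0001, -0.0286]
[1, -10.3, -25.9, 0.1, 0.0001, 0.0001, -0.0286]
[1, -9.6, -26.2, 0.1, 0.0001, 0.0001, -0.0286]
[1, -8.8, -26.4, 0.1, 0.0001, 0.0001, -0.0286]
[1, -8.1, -26.7, 0.1, 0.0001, 0.0001, -0.0286]
[1, -7.3, -26.9, 0.1, 0.0001, 0.0001, -0.0286]
[1, -6.5, -27.1, 0.1, 0.0001, 0.0001, -0.0286]
[1, -5.7, -27.3, 0.1, 0.0001, 0.0001, -0.0286]
[1, -5.0, -27.4, 0.1, 0.0001, 0.0001, -0.0286]
[1, -4.2, -27.6, 0.1, 0.0001, 0.0001, -0.0286]
[1, -3.4, -27.7, 0.1, 0.0001, 0.0001, -0.0286]
```

>>> move_arm(
  motion=[
    [1,-13.2,-24.6,0.1,0,0,-0.0286],
    [1,-12.5,-24.9,0.1,0,0,-0.0286],
    [1,-11.8,-25.3,0.1,0,0,-0.0286],
    [1,-11.1,-25.6,0.1,0,0,-0.0286],
    [1,-10.3,-25.9,0.1,0,0,-0.0286],
    [1,-9.6,-26.2,0.1,0,0,-0.0286],
    [1,-8.8,-26.4,0.1,0,0,-0.0286],
    [1,-8.1,-26.7,0.1,0,0,-0.0286],
  ],
)

```text
t: 5.6
position: [0.5827, -0.0117, 0.2957]
orientation: [-0.08, 0.997, 0.001, -0.002]
wrist_force: [-0.3, 0.2, -6.0]
grip_width: 0.0249
```

>>> move_arm(
  motion=[
    [1,-7.3,-26.9,0.1,0,0,-0.0286],
    [1,-6.5,-27.1,0.1,0,0,-0.0286],
    [1,-5.7,-27.3,0.1,0,0,-0.0286],
    [1,-5,-27.4,0.1,0,0,-0.0286],
    [1,-4.2,-27.6,0.1,0,0,-0.0286],
    [1,-3.4,-27.7,0.1,0,0,-0.0286],
    [1,0,0,0,0,0,0],
    [1,0,0,0,0,0,0],
  ],
)

```text
t: 6.27
position: [0.6514, -0.1642, 0.2944]
orientation: [-0.163, 0.987, 0.002, -0.002]
wrist_force: [-0.6, 0.6, -5.9]
grip_width: 0.0256
```

```bash
python3 - <<'E'
from h import *
s=ctrl.read_state();print(s["t"],s["position"].round(4),s["orientation"].round(4),s["wrist_force"].round(2))
a=snap("wrist","w2.png")
for k,z in(("clamp",0),("tee_bar",.13),("spindle",.13),("plate_end",.234)):
    for d in ctrl.tip_of("wrist",k)[:2]:
        v,u=d["centre"];u*=512;v*=384;print(k,round(d["p"],2),round(u),round(v),np.round(at_z("wrist",u,v,z),4))
cv2.imwrite("pics/v5.png",cv2.resize(cv2.imread("pics/w2.png"),(800,600),interpolation=cv2.INTER_CUBIC))
E
```

```text
6.2667 [ 0.6514 -0.1642  0.2944] [-0.163   0.9866  0.0016 -0.0023] [-0.62  0.6  -5.94]
clamp 0.8 258 120 [ 0.6007 -0.1809  0.    ]
tee_bar 0.82 262 156 [ 0.6284 -0.1659  0.13  ]
spindle 0.81 262 154 [ 0.6262 -0.1674  0.13  ]
plate_end 0.76 257 334 [ 0.7701 -0.1239  0.234 ]
```

View pics/v5.png

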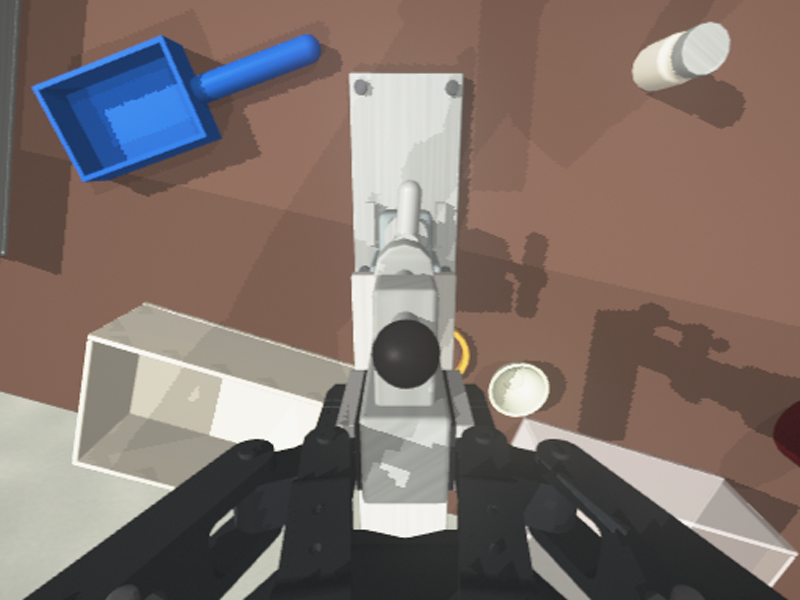

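The view shows the clamp's front edge at (348–463,73), its sides running down to about v=250, and the bar almost along its axis at (410,210). The held pitter's plate back edge is at (351–456,272). I'll fit the edges for clamp pose and pitter-in-hand yaw.

```bash
python3 - <<'E'
from h import *
a=cv2.imread("pics/w2.png"); f=a.astype(float)
hsv=cv2.cvtColor(a,cv2.COLOR_BGR2HSV).astype(float)
s=hsv[...,1]  # brown saturated, metal not
def edge(rows,u0,u1,sgn):
    out=[]
    for v in rows:
        g=np.diff(cv2.GaussianBlur(s,(0,0),.8)[v,u0:u1])*sgn
        i=int(np.argmax(g))
        if g[i]<15: continue
        w=np.clip(g[max(0,i-2):i+3],0,None); out.append((u0+.5+(np.arange(max(0,i-2),max(0,i-2)+len(w))*w).sum()/w.sum(),v))
    return np.array(out)
def fit(pts,z):
    W=np.array([at_z("wrist",u,v,z)[:2] for u,v in pts])
    for _ in range(4):
        l=cv2.fitLine(W.astype(np.float32),cv2.DIST_HUBER,0,1e-5,1e-5).ravel(); n=np.array([-l[1],l[0]]); r=(W-l[2:])@n
        k=np.abs(r)<max(2*np.median(np.abs(r)),.0005); W=W[k]
    d=l[:2]*np.sign(l[0]); return l[2:],d,np.arctan2(d[1],d[0]),np.std(r),len(W)
L=edge(range(52,125),212,240,-1);Rr=edge(range(52,125),280,305,1)
fl,fr=fit(L,.012),fit(Rr,.012);print("L",fl,"\nR",fr)
tr=s.T; 
fp=[]
for u in range(228,292,2):
    g=-np.diff(cv2.GaussianBlur(s,(0,0),.8)[38:58,u]);i=int(np.argmax(g));w=np.clip(g[max(0,i-2):i+3],0,None);fp.append((u,38.5+(np.arange(max(0,i-2),max(0,i-2)+len(w))*w).sum()/w.sum()))
F=np.array([at_z("wrist",u,v,.012)[:2] for u,v in fp]);
yaw=(fl[2]+fr[2])/2;x=np.array([np.cos(yaw),np.sin(yaw)]);y=np.array([-x[1],x[0]])
yl,yr=np.mean((fl[0])@y),np.mean(fr[0]@y);xf=np.median(F@x);print("width",yl-yr,"front resid",np.std(F@x), "front slope",np.polyfit(F@y,F@x,1)[0])
O=x*(xf+.095)+y*(yl+yr)/2;print("clamp origin",O,"yaw",yaw)
st=ctrl.read_state();Q=R.from_quat(st["orientation"]).as_matrix();print("tool x yaw-pi",np.arctan2(-Q[1,0],-Q[0,0]),"tool z",Q[:,2])
T=at_z("wrist",262,155,.13)[:2];print("tee in clamp",(T-O)@x,(T-O)@y)
# pitter plate edges in hand (plate top z = tcp-.066+.008)
zt=st["position"][2]-.058;k=.64
for nm,pts in(("back",[(351,272),(456,272)]),("end",[(362,532),(441,532)])):
    w=np.array([at_z("wrist",p*k,q*k,zt)[:2] for p,q in pts]);print(nm,[((i-O)@x).round(4) for i in w],[((i-O)@y).round(4) for i in w])
print("tcp in clamp",(st["position"][:2]-O)@x,(st["position"][:2]-O)@y)
b=[at_z("wrist",p*k,q*k,.13)[:2] for p,q in((410,183),(410,245))];print("bar yaw rel",np.arctan2((b[1]-b[0])@y,(b[1]-b[0])@x),[((i-O)@x).round(4) for i in b],[((i-O)@y).round(4) for i in b])
E
```

```text
L (array([ 0.5748518 , -0.24084243], dtype=float32), array([0.9489724 , 0.31535918], dtype=float32), np.float32(0.3208351), np.float64(0.00010725818246123469), 73) 
R (array([ 0.54242986, -0.14520465], dtype=float32), array([0.9476246 , 0.31938627], dtype=float32), np.float32(0.32508177), np.float64(0.00010613768459803258), 73)
width -0.10098323 front resid 8.389983686257294e-05 front slope 0.000210689383960736
clamp origin [ 0.5975802  -0.17999145] yaw 0.32295844
tool x yaw-pi 0.330844047242122 tool z [-9.54497833e-04  5.77538137e-04 -9.99999378e-01]
tee in clamp 0.033035010126229176 0.0029407562242071044
back [np.float64(0.0272), np.float64(0.0269)] [np.float64(-0.026), np.float64(0.0235)]
end [np.float64(0.1836), np.float64(0.1834)] [np.float64(-0.0246), np.float64(0.0216)]
tcp in clamp 0.05703832179963941 -0.0002958122816651002
bar yaw rel 0.010725111327618716 [np.float64(-0.0077), np.float64(0.0351)] [np.float64(0.0029), np.float64(0.0034)]
```

>>> move_arm(
  motion=[
    [1,20,0.3,0,0,0,0],
    [1,35,0.3,0,0,0,0],
    [1,40,0.3,0,0,0,0],
    [1,40,0.3,0,0,0,0],
    [1,32,0.3,0,0,0,0],
    [1,20,0,0,0,0,0],
    [1,0,0,15,0,0,0],
    [1,0,0,30,0,0,0],
  ],
)

```text
t: 7.18
position: [0.4761, -0.2236, 0.2584]
orientation: [-0.164, 0.986, -0.004, 0.005]
wrist_force: [2.3, -1.1, -5.4]
grip_width: 0.0254
```

>>> move_arm(
  motion=[
    [1,0,0,38,0,0,0],
    [1,0,0,38,0,0,0],
    [1,0,0,35,0,0,0],
    [1,0,0,25,0,0,0],
    [1,0,0,14,0,0,0],
    [1,0,0,0,0,0,0],
    [1,0,0,0,0,0,0],
  ],
)

```text
t: 7.77
position: [0.4739, -0.2216, 0.1021]
orientation: [-0.165, 0.986, 0.001, -0.001]
wrist_force: [0.3, 0.0, -5.6]
grip_width: 0.0252
```

```bash
cat >> h.py <<'E'
CO=np.array([.5976,-.18]);CY=.323;cx_=np.array([np.cos(CY),np.sin(CY)]);cy_=np.array([-cx_[1],cx_[0]])
def rep():
    s=ctrl.read_state();p=s["position"];Q=R.from_quat(s["orientation"]).as_matrix()
    print("t",round(s["t"],2),"tcp clamp mm",((p[:2]-CO)@cx_*1e3).round(1),((p[:2]-CO)@cy_*1e3).round(1),"z",(p[2]*1e3).round(1),"yaw-CY",round(float(np.arctan2(-Q[1,0],-Q[0,0])-CY),4),"tiltx",Q[:,2].round(4)[:2],
     "F clamp",(s["wrist_force"][:2]@cx_).round(1),(s["wrist_force"][:2]@cy_).round(1),s["wrist_force"][2].round(1),"M",s["moment"].round(3),"w",round(s["grip_width"],4))
E
python3 - <<'E'
from h import *
rep()
a=snap("top","top1.png");b=snap("scene","sc1.png")
for n in("top","scene"):
  for k,z in(("plate_end",.027),("column_top",.132),("tee_bar",.13),("spindle",.13)):
    for d in ctrl.tip_of(n,k)[:2]:
        v,u=d["centre"];u*=512;v*=384;P=at_z(n,u,v,z)[:2]-CO;print(n,k,round(d["p"],2),round(u),round(v),(P@cx_).round(4),(P@cy_).round(4))
A=cv2.resize(cv2.imread("pics/top1.png")[125:245,270:370],(500,600),interpolation=cv2.INTER_CUBIC)
u,v=map(int,proj("scene",[.55,-.2,.03]));print(u,v)
B=cv2.resize(cv2.imread("pics/sc1.png")[v-60:v+60,u-30:u+30],(300,600),interpolation=cv2.INTER_CUBIC)
cv2.imwrite("pics/v6.png",np.hstack([A,B]))
E
```

```text
t 7.77 tcp clamp mm -130.5 -0.1 z 102.1 yaw-CY 0.0075 tiltx [-0.002   0.0009] F clamp 0.3 -0.1 -5.6 M [-0.051  0.126 -0.012] w 0.0252
top plate_end 0.97 316 163 0.0259 -0.0231
top column_top 0.71 342 220 -0.1376 -0.011
top tee_bar 0.5 166 284 -0.1403 0.4493
top tee_bar 0.46 250 234 -0.0944 0.2142
top spindle 0.81 167 285 -0.1422 0.4475
top spindle 0.62 388 281 -0.3168 -0.0668
scene plate_end 0.86 217 209 -0.1286 0.1297
scene column_top 0.92 175 197 -0.1402 0.0079
scene tee_bar 0.56 104 186 -0.3179 -0.0673
scene tee_bar 0.55 282 131 -0.1432 0.4478
scene spindle 0.93 225 229 0.0322 -0.0045
scene spindle 0.65 287 130 -0.1392 0.4658
201 246
```

View pics/v6.png

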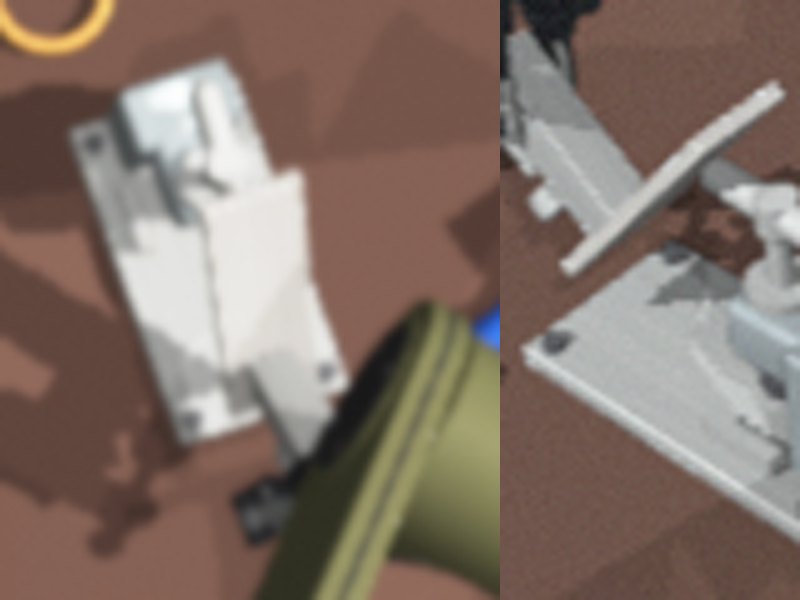

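The pitter has been pitched nose-up. In the top crop its plate end is at (250,190), directly at the T-bar, and the scene crop shows the plate leaning on the bar. I lowered it with its end over the bar. I'll back off, move to the free counter beside the clamp, and measure the tilt.

>>> move_arm(
  motion=[
    [1,5,0,0,0,0,0],
    [1,8,0,0,0,0,0],
    [1,10,0,0,0,0,0],
    [1,12,0,0,0,0,0],
    [1,12,0,0,0,0,0],
    [1,10,0,-4,0,0,0],
    [1,6,-3,-6,0,0,0],
    [1,3,-8,-10,0,0,0],
  ],
)

```text
t: 8.93
position: [0.4139, -0.2539, 0.1222]
orientation: [-0.164, 0.986, 0.001, -0.001]
wrist_force: [-0.5, 0.1, -5.3]
grip_width: 0.0253
```

>>> move_arm(
  motion=[
    [1,0,-14,-10,0,0,0],
    [1,0,-18,-6,0,0,0],
    [1,0,-20,-4,0,0,0],
    [1,-4,-20,0,0,0,0],
    [1,-8,-18,0,0,0,0],
    [1,-10,-14,0,0,0,0],
    [1,-8,-8,0,0,0,0],
    [1,-4,-3,0,0,0,0],
  ],
)

```text
t: 9.6
position: [0.487, -0.3543, 0.1443]
orientation: [-0.164, 0.986, -0.001, 0.001]
wrist_force: [0.3, 0.2, -6.3]
grip_width: 0.0252
```

```bash
python3 - <<'E'
from h import *
rep()
s=ctrl.read_state()
a=snap("top","top2.png");b=snap("scene","sc2.png");w=snap("wrist","w3.png")
p=s["position"]
for n in("top","scene"):
  for k in("plate_end","column_top"):
    for d in ctrl.tip_of(n,k)[:1]: print(n,k,d["p"],d["centre"][1]*512,d["centre"][0]*384)
u,v=map(int,proj("scene",[p[0]+.05,p[1],.08]));print("sc off",u-50,v-75)
B=cv2.resize(cv2.imread("pics/sc2.png")[v-75:v+75,u-50:u+50],(400,600),interpolation=cv2.INTER_CUBIC)
u,v=map(int,proj("top",[p[0]+.05,p[1],.08]));print("top off",u-50,v-75)
A=cv2.resize(cv2.imread("pics/top2.png")[v-75:v+75,u-50:u+50],(400,600),interpolation=cv2.INTER_CUBIC)
cv2.imwrite("pics/v7.png",np.hstack([A,B]))
E
```

```text
t 9.6 tcp clamp mm -160.2 -130.2 z 144.3 yaw-CY 0.0061 tiltx [ 0.0025 -0.002 ] F clamp 0.4 0.1 -6.3 M [-0.026  0.154 -0.007] w 0.0252
top plate_end 0.96 377.7024 151.6032
top column_top 0.94 399.2064 216.38400000000001
scene plate_end 0.76 156.416 221.10719999999998
scene column_top 0.59 114.7904 200.79360000000003
sc off 82 178
top off 331 118
```

View pics/v7.png

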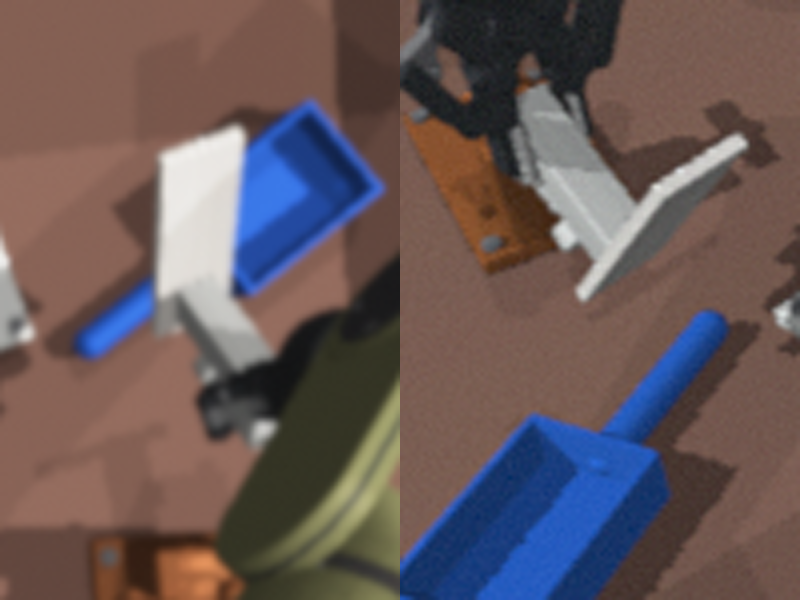

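```bash
python3 - <<'E'
from h import *
s=ctrl.read_state();p=s["position"].copy();yaw=CY
x=np.r_[cx_,0];y=np.r_[cy_,0];z=np.array([0,0,1.])
pin=p+np.array([0,0,.019])
def W(P,th,g=.085): # pitter pt -> world, pitched nose up by th about pinch (x=-.05,z=g)
    a=P[0]+.05;c=P[2]-g;return pin+x*(a*np.cos(th)-c*np.sin(th))+z*(a*np.sin(th)+c*np.cos(th))+y*P[1]
for d in range(20,75,5):
    th=np.radians(d);o=[]
    for P in((.08,.025,.008),(.08,-.025,.008)): o+=((proj("top",W(P,th))-[331,118])*4).round().tolist()
    for P in((.08,.025,.008),(.08,-.025,.008),(.08,.025,0),(-.08,.025,0),(-.08,-.025,0)): o+=((proj("scene",W(P,th))-[82,178])*4+[400,0]).round().tolist()
    print(d,o)
E
```

```text
20 [110.0, 172.0, 184.0, 145.0, 773.0, 262.0, 694.0, 318.0, 779.0, 275.0, 616.0, 235.0, 542.0, 283.0]
25 [115.0, 166.0, 191.0, 139.0, 772.0, 244.0, 692.0, 299.0, 778.0, 257.0, 625.0, 240.0, 550.0, 289.0]
30 [121.0, 161.0, 198.0, 134.0, 769.0, 224.0, 688.0, 280.0, 777.0, 238.0, 633.0, 245.0, 558.0, 293.0]
35 [128.0, 158.0, 206.0, 131.0, 765.0, 203.0, 683.0, 258.0, 773.0, 217.0, 641.0, 248.0, 566.0, 297.0]
40 [136.0, 157.0, 215.0, 129.0, 759.0, 181.0, 676.0, 236.0, 768.0, 195.0, 648.0, 250.0, 573.0, 299.0]
45 [145.0, 158.0, 225.0, 129.0, 751.0, 158.0, 667.0, 212.0, 761.0, 172.0, 655.0, 251.0, 580.0, 301.0]
50 [155.0, 160.0, 236.0, 131.0, 742.0, 134.0, 657.0, 188.0, 752.0, 148.0, 662.0, 251.0, 586.0, 301.0]
55 [165.0, 165.0, 248.0, 135.0, 731.0, 110.0, 645.0, 163.0, 742.0, 123.0, 668.0, 250.0, 592.0, 301.0]
60 [176.0, 171.0, 260.0, 142.0, 719.0, 85.0, 632.0, 137.0, 730.0, 97.0, 674.0, 248.0, 597.0, 299.0]
65 [188.0, 180.0, 273.0, 150.0, 706.0, 61.0, 618.0, 112.0, 717.0, 72.0, 679.0, 245.0, 602.0, 296.0]
70 [200.0, 191.0, 286.0, 160.0, 691.0, 36.0, 602.0, 86.0, 703.0, 47.0, 683.0, 241.0, 606.0, 292.0]
```

Comparing projections with the picture gives a nose-up pitch of about 50° about the pinch axis. I also moved to the wrong side; tool +y is the clamp's +y, but nothing was touched. I'll cross over at a safe height, lean the tool 50° so the plate is level, set it on the counter, and regrasp.

>>> move_arm(
  motion=[
    [1,0,10,0,0,0,0],
    [1,0,22,0,0,0,0],
    [1,0,32,0,0,0,0],
    [1,0,38,0,0,0,0],
    [1,0,38,0,0,0,0],
    [1,-4,35,0,0,0,0],
    [1,-8,28,0,0,0,0],
    [1,-12,20,0,0,0,0],
  ],
)

```text
t: 10.62
position: [0.4334, -0.1303, 0.1421]
orientation: [-0.164, 0.986, 0.001, -0.0]
wrist_force: [0.2, 0.3, -7.5]
grip_width: 0.0252
```

>>> move_arm(
  motion=[
    [1,-14,14,0,0,0,0],
    [1,-14,6,0,0,0,0],
    [1,-9,2,0,0,0,0],
    [1,-4,0,0,0,0,0],
    [1,0,0,0,0,0.06,0],
    [1,0,0,0,0,0.11,0],
    [1,0,0,0,0,0.12,0],
    [1,0,0,0,0,0.12,0],
  ],
)

```text
t: 11.28
position: [0.4682, -0.1, 0.1439]
orientation: [-0.16, 0.966, -0.034, -0.202]
wrist_force: [-0.6, 0.0, -7.1]
grip_width: 0.0256
```

>>> move_arm(
  motion=[
    [1,0,0,0,0,0.12,0],
    [1,0,0,0,0,0.12,0],
    [1,0,0,0,0,0.12,0],
    [1,0,0,0,0,0.1,0],
    [1,0,0,0,0,0,0],
    [1,0,0,0,0,0,0],
  ],
)

```text
t: 11.78
position: [0.4679, -0.0993, 0.1409]
orientation: [-0.149, 0.895, -0.068, -0.415]
wrist_force: [0.7, -0.1, -6.2]
grip_width: 0.0251
```

```bash
python3 - <<'E'
from h import *
rep();s=ctrl.read_state();print(s["q"].round(3));Q=R.from_quat(s["orientation"]).as_matrix();print(Q.round(3))
ph=np.arcsin(-Q[:2,2]@cx_);print("lean deg",np.degrees(ph))
P=s["position"]-Q[:,2]*.019;print("pinch clamp",(P[:2]-CO)@cx_,(P[:2]-CO)@cy_,P[2])
print("down 50mm in tool axes",Q.T@np.array([0,0,-50]))
E
```

```text
t 11.78 tcp clamp mm -97.4 117.7 z 140.9 yaw-CY 0.0084 tiltx [-0.7225 -0.2463] F clamp 0.6 -0.4 -6.2 M [ 0.345 -1.05  -0.014] w 0.0251
[-0.128  0.334  1.738 -0.359  1.866 -1.988]
[[-0.611 -0.324 -0.723]
 [-0.21   0.946 -0.246]
 [ 0.763  0.001 -0.646]]
lean deg 49.75883794397704
pinch clamp -0.0828698987966923 0.11774362390704901 0.15321119547338424
down 50mm in tool axes [-38.1671172   -0.07070968  32.29963103]
```

>>> move_arm(
  motion=[
    [1,-4.6,0,3.9,0,0,0],
    [1,-9.2,0,7.8,0,0,0],
    [1,-9.2,0,7.8,0,0,0],
    [1,-9.2,0,7.8,0,0,0],
    [1,-9.2,0,7.8,0,0,0],
    [1,-5,0,4.2,0,0,0],
    [1,0,0,0,0,0,0],
  ],
)

```text
t: 12.37
position: [0.4658, -0.099, 0.0797]
orientation: [-0.149, 0.894, -0.068, -0.417]
wrist_force: [-0.1, -0.2, -5.7]
grip_width: 0.0254
```

```bash
python3 - <<'E'
from h import *
rep();s=ctrl.read_state();Q=R.from_quat(s["orientation"]).as_matrix()
P=s["position"]-Q[:,2]*.019;print("pinch",(P[:2]-CO)@cx_,(P[:2]-CO)@cy_,P[2])
E
```

```text
t 12.37 tcp clamp mm -99.2 118.7 z 79.7 yaw-CY 0.0092 tiltx [-0.7256 -0.2469] F clamp -0.1 -0.1 -5.7 M [ 0.385 -1.06  -0.057] w 0.0254
pinch -0.08467409086871162 0.1187226808679353 0.09189893393643316
```

>>> move_arm(
  motion=[
    [1,-2.3,0,1.9,0,0,0],
    [1,-1.5,0,1.3,0,0,0],
    [1,0,0,0,0,0,0],
  ],
)

```text
t: 12.62
position: [0.4676, -0.0992, 0.077]
orientation: [-0.149, 0.895, -0.069, -0.415]
wrist_force: [-0.2, 0.2, -5.7]
grip_width: 0.0254
```

>>> move_arm(
  motion=[
    [1,-0.8,0,0.65,0,0,0],
    [1,0,0,0,0,0,0],
  ],
)

```text
t: 12.78
position: [0.4677, -0.0992, 0.0762]
orientation: [-0.149, 0.895, -0.069, -0.415]
wrist_force: [-0.3, -0.9, -7.1]
grip_width: 0.025
```

>>> move_arm(
  motion=[
    [1,-0.8,0,0.65,0,0,0],
    [1,0,0,0,0,0,0],
  ],
)

```text
t: 12.95
position: [0.4675, -0.0992, 0.0749]
orientation: [-0.149, 0.895, -0.069, -0.416]
wrist_force: [0.3, 0.5, -6.3]
grip_width: 0.0255
```

>>> move_arm(
  motion=[
    [1,-0.8,0,0.65,0,0,0],
    [1,-0.4,0,0.3,0,0,0],
    [1,0,0,0,0,0,0],
  ],
)

```text
t: 13.2
position: [0.4673, -0.0992, 0.0732]
orientation: [-0.149, 0.895, -0.069, -0.416]
wrist_force: [0.1, 0.1, -6.0]
grip_width: 0.0254
```

>>> move_arm(
  motion=[
    [1,-0.4,0,0.3,0,0,0],
    [1,-0.4,0,0.3,0,0,0],
    [1,0,0,0,0,0,0],
  ],
)

```text
t: 13.45
position: [0.4674, -0.0991, 0.0722]
orientation: [-0.149, 0.895, -0.069, -0.416]
wrist_force: [0.2, 0.9, -6.7]
grip_width: 0.0252
```

>>> move_arm(
  motion=[
    [1,-0.8,0,0.65,0,0,0],
    [1,-0.4,0,0.3,0,0,0],
    [1,0,0,0,0,0,0],
  ],
)

```text
t: 13.7
position: [0.4677, -0.0991, 0.072]
orientation: [-0.149, 0.894, -0.069, -0.416]
wrist_force: [-0.1, 2.8, 1.9]
grip_width: 0.0248
```

>>> move_arm(
  motion=[
    [1,-0.8,0,0.65,0,0,0],
    [1,-0.4,0,0.3,0,0,0],
    [1,0,0,0,0,0,0],
  ],
)

```text
t: 13.95
position: [0.468, -0.099, 0.072]
orientation: [-0.148, 0.894, -0.069, -0.417]
wrist_force: [-0.1, 3.4, 8.2]
grip_width: 0.0252
```

```bash
python3 - <<'E'
from h import *
rep()
b=snap("scene","sc3.png")
s=ctrl.read_state();p=s["position"]
u,v=map(int,proj("scene",[p[0]+.05,p[1],.05]));print("sc off",u-60,v-50)
cv2.imwrite("pics/v8.png",cv2.resize(cv2.imread("pics/sc3.png")[v-50:v+50,u-60:u+60],(720,600),interpolation=cv2.INTER_CUBIC))
E
```

```text
t 13.95 tcp clamp mm -97.2 118.0 z 72.0 yaw-CY 0.0053 tiltx [-0.7245 -0.2479] F clamp 1.0 3.2 8.2 M [ 0.092  0.971 -0.325] w 0.0252
sc off 171 168
```

View pics/v8.png

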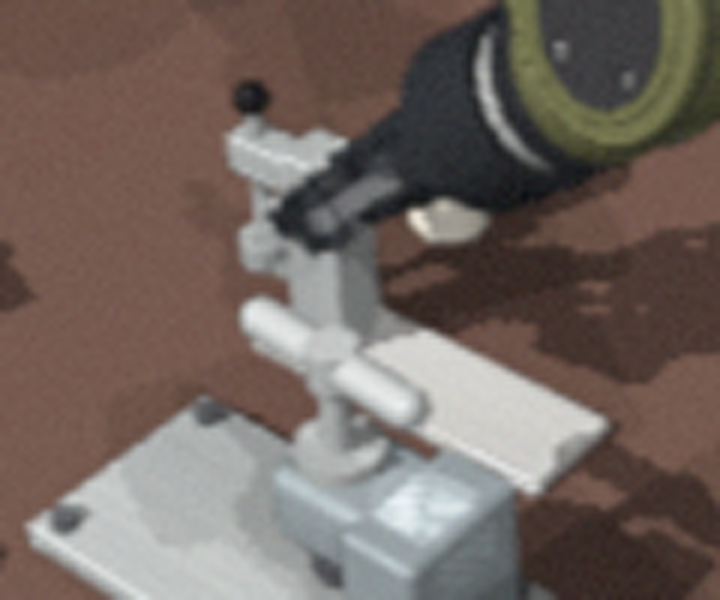

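The pitter stands upright on the counter, the bar is undisturbed, and the bystanders shown are clear. Releasing, backing out along the tool axis, then straightening.

>>> move_arm(
  motion=[
    [-1,0,0,0,0,0,0],
    [-1,0,0,0,0,0,0],
    [-1,0,0,0,0,0,0],
    [-1,0,0,0,0,0,0],
    [-1,0,0,0,0,0,0],
    [-1,0,0,0,0,0,0],
    [-1,0,0,-10,0,0,0],
    [-1,0,0,-20,0,0,0],
  ],
)

```text
t: 14.67
position: [0.4875, -0.0916, 0.0876]
orientation: [-0.149, 0.894, -0.068, -0.418]
wrist_force: [-0.2, 0.1, 0.6]
grip_width: 0.0855
```

>>> move_arm(
  motion=[
    [-1,0,0,-30,0,0,0],
    [-1,0,0,-35,0,0,0],
    [-1,0,0,-30,0,0,0],
    [-1,0,0,-15,0,-0.05,0],
    [-1,0,0,0,0,-0.12,0],
    [-1,0,0,0,0,-0.12,0],
    [-1,0,0,0,0,-0.12,0],
    [-1,0,0,0,0,-0.12,0],
  ],
)

```text
t: 15.33
position: [0.5698, -0.0643, 0.1607]
orientation: [-0.162, 0.973, -0.028, -0.162]
wrist_force: [-0.4, 0.2, 0.4]
grip_width: 0.0854
```

>>> move_arm(
  motion=[
    [-1,0,0,0,0,-0.12,0],
    [-1,0,0,0,0,-0.12,0],
    [-1,0,0,0,0,-0.1,0],
    [-1,0,0,0,0,0,0],
  ],
)

```text
t: 15.67
position: [0.5663, -0.0651, 0.16]
orientation: [-0.163, 0.987, 0.0, 0.001]
wrist_force: [0.5, 0.9, 0.3]
grip_width: 0.0856
```

```bash
python3 - <<'E'
from h import *
rep()
plan(np.r_[CO-.082*cx_+.118*cy_,.23],np.pi+CY,6,-1)
E
```

```text
t 15.67 tcp clamp mm 6.8 118.9 z 160.0 yaw-CY 0.0046 tiltx [0.0028 0.0005] F clamp 0.8 0.7 0.3 M [ 0.013 -0.029  0.002] w 0.0856
rotvec [-0.0004  0.0028  0.0046] rows 6
[-1, 14.8, -0.1, -11.7, -0.0001, 0.0005, 0.0008]
[-1, 14.8, -0.1, -11.7, -0.0001, 0.0005, 0.0008]
[-1, 14.8, -0.1, -11.7, -0.0001, 0.0005, 0.0008]
[-1, 14.8, -0.1, -11.7, -0.0001, 0.0005, 0.0008]
[-1, 14.8, -0.1, -11.7, -0.0001, 0.0005, 0.0008]
[-1, 14.8, -0.1, -11.7, -0.0001, 0.0005, 0.0008]
```

>>> move_arm(
  motion=[
    [-1,10,0,-25,0,0,0],
    [-1,14.8,0,-25,0,0,0],
    [-1,19,0,-15,0,0.003,0.004],
    [-1,19,0,-5,0,0,0],
    [-1,16,0,0,0,0,0],
    [-1,10,0,0,0,0,0],
    [-1,0,0,0,0,0,0],
    [-1,0,0,0,0,0,0],
  ],
)

```text
t: 16.33
position: [0.4848, -0.093, 0.2295]
orientation: [-0.162, 0.987, -0.0, -0.002]
wrist_force: [0.9, -0.1, 0.2]
grip_width: 0.0851
```

```bash
python3 - <<'E'
from h import *
rep()
a=snap("wrist","w4.png")
for k,z in(("pitter",0),("plate_end",0),("column_top",.105)):
    for d in ctrl.tip_of("wrist",k)[:1]:
        v,u=d["centre"];u*=512;v*=384;P=at_z("wrist",u,v,z)[:2]-CO;print(k,round(d["p"],2),round(u),round(v),(P@cx_).round(4),(P@cy_).round(4))
cv2.imwrite("pics/v9.png",cv2.resize(cv2.imread("pics/w4.png"),(800,600),interpolation=cv2.INTER_CUBIC))
E
```

```text
t 16.33 tcp clamp mm -79.3 118.3 z 229.5 yaw-CY 0.0023 tiltx [-0.0032 -0.0009] F clamp 0.8 -0.4 0.2 M [ 0.003 -0.016  0.005] w 0.0851
pitter 0.57 257 199 -0.0304 0.1157
plate_end 0.82 259 247 0.046 0.1187
column_top 0.9 256 186 -0.0799 0.1157
```

View pics/v9.png

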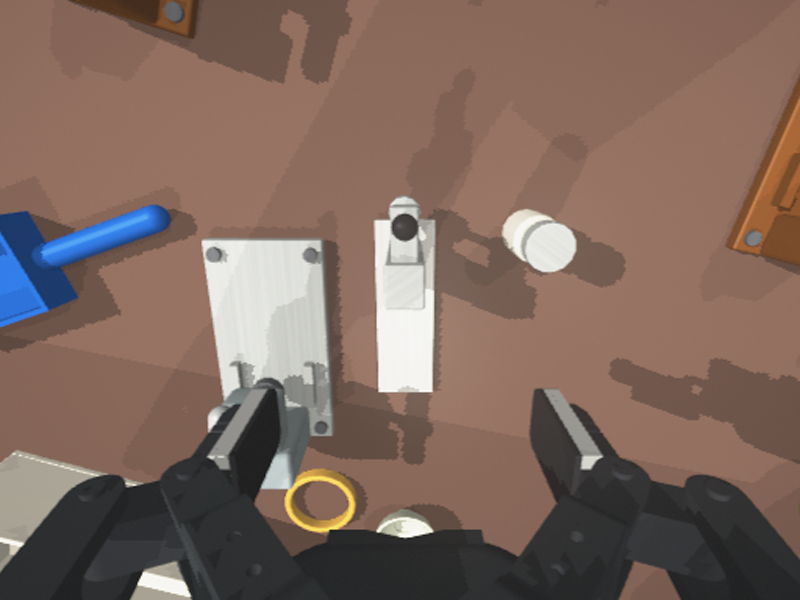

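The view shows the pitter upright and nearly parallel to the clamp: plate (375–435,221) to (378–433,391), column top centred on (405,286), clamp front (203–323,240). From these I can compute pitter and clamp in one frame.

```bash
python3 - <<'E'
from h import *
k=.64
def c(x,y,z): P=at_z("wrist",x*k,y*k,z)[:2]-CO;return np.array([P@cx_,P@cy_]).round(4)
print("clamp front L,R, back R",c(203,240,.012),c(323,240,.012),c(332,435,.012),"(want -.095,-+.05; .095,.05)")
b=[c(375,221,.008),c(435,221,.008)];e=[c(378,391,.008),c(433,391,.008)];print("plate back",b,"end",e)
d=np.mean(e,0)-np.mean(b,0);print("len",d,"yaw rel clamp",d[1]/d[0])
print("col",np.mean([c(386,263,.105),c(424,263,.105),c(424,308,.105),c(385,308,.105)],0))
print("guides",c(238,365,.022),c(310,365,.022))
E
```

```text
clamp front L,R, back R [-0.0958 -0.0479] [-0.096  0.051] [0.0921 0.0491] (want -.095,-+.05; .095,.05)
plate back [array([-0.1111,  0.094 ]), array([-0.1112,  0.1434])] end [array([0.0467, 0.0938]), array([0.0467, 0.1453])]
len [0.15785 0.00085] yaw rel clamp 0.005384859043395651
col [-0.083325  0.1183  ]
guides [ 0.0131 -0.0282] [0.013  0.0352]
```

>>> move_arm(
  motion=[
    [-1,1.9,0,30,0,0.003,0],
    [-1,1.8,0,38,0,0,0],
    [-1,0,0,35,0,0,0],
    [-1,0,0,28,0,0,0],
    [-1,0,0,20,0,0,0],
    [-1,0,0,10.5,0,0,0],
    [-1,0,0,2,0,0,0],
    [-1,0,0,0,0,0,0],
  ],
)

```text
t: 17.2
position: [0.4806, -0.0944, 0.066]
orientation: [-0.162, 0.987, -0.0, -0.003]
wrist_force: [-0.4, -0.2, -0.1]
grip_width: 0.086
```

>>> move_arm(
  motion=[
    [1,0,0,0,0,0,0],
    [1,0,0,0,0,0,0],
    [1,0,0,0,0,0,0],
    [1,0,0,0,0,0,0],
    [1,0,0,0,0,0,0],
    [1,0,0,0,0,0,0],
    [1,0,0,0,0,0,0],
  ],
)

```text
t: 17.78
position: [0.4811, -0.0946, 0.0672]
orientation: [-0.162, 0.987, -0.001, -0.002]
wrist_force: [0.5, 0.7, 4.9]
grip_width: 0.0254
```

```bash
python3 - <<'E'
from h import *
rep()
E
```

```text
t 17.78 tcp clamp mm -83.4 118.0 z 67.2 yaw-CY 0.0028 tiltx [-0.0041 -0.0021] F clamp 0.6 0.5 4.9 M [0.213 0.062 0.044] w 0.0254
```

>>> move_arm(
  motion=[
    [1,0,0,-4,0,0,0],
    [1,0,0,-10,0,0,0],
    [1,0,0,-14,0,0,0],
    [1,3,0,-10,0,0,0],
    [1,7,0,-4,0,0,0],
    [1,11,-2,0,0,0,0],
    [1,13,-7,0,0,0,0],
    [1,14,-13,0,0,0,0],
  ],
)

```text
t: 18.45
position: [0.4399, -0.1301, 0.1073]
orientation: [-0.163, 0.987, 0.0, -0.004]
wrist_force: [-0.3, -0.5, -6.6]
grip_width: 0.0254
```

>>> move_arm(
  motion=[
    [1,13,-18,0,0,0,0],
    [1,11,-21,0,0,0,0],
    [1,8,-20,0,0,0,0],
    [1,5,-16,0,0,0,0],
    [1,2,-11,0,0,0,0],
    [1,0,-7,0,0,0,0],
    [1,0,-2.5,0,0,0,0],
    [1,0,0,0,0,0,0],
  ],
)

```text
t: 19.12
position: [0.4357, -0.2335, 0.1084]
orientation: [-0.162, 0.987, -0.0, -0.003]
wrist_force: [-0.4, 1.5, -5.4]
grip_width: 0.025
```

```bash
python3 - <<'E'
from h import *
rep()
a=snap("top","top4.png");b=snap("scene","sc4.png")
A=cv2.imread("pics/top4.png");B=cv2.imread("pics/sc4.png")
u,v=map(int,proj("top",[.57,-.19,.03]));print("top off",u-45,v-55)
A=cv2.resize(A[v-55:v+55,u-45:u+45],None,fx=5,fy=5,interpolation=cv2.INTER_CUBIC)
u,v=map(int,proj("scene",[.52,-.2,.04]));print("sc off",u-35,v-55)
B=cv2.resize(B[v-55:v+55,u-35:u+35],None,fx=5,fy=5,interpolation=cv2.INTER_CUBIC)
cv2.imwrite("pics/v10.png",np.hstack([A,B]))
E
```

```text
t 19.12 tcp clamp mm -170.6 0.6 z 108.4 yaw-CY 0.0025 tiltx [-0.0063 -0.0012] F clamp 0.1 1.6 -5.4 M [ 0.021 -0.006 -0.018] w 0.025
top off 270 129
sc off 160 181
```

View pics/v10.png

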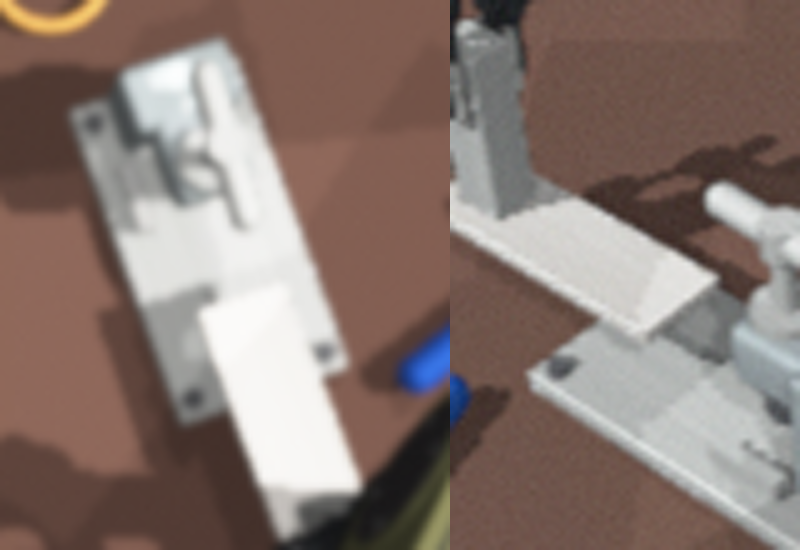

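Pitter level and aligned. In the top crop its nose corners are at (200,308) and (290,283), the clamp front at (185,425)–(347,365) and the back at (72,108)–(222,40). I'll check the lateral offset.

```bash
python3 - <<'E'
from h import *
def c(x,y,z,n="top",o=(270,129)): P=at_z(n,x/5+o[0],y/5+o[1],z)[:2]-CO;return np.array([P@cx_,P@cy_]).round(4)
for nm,q,z in(("nose",[(200,308),(290,283)],.049),("rear sides",[(256,450),(345,450)],.049),("front",[(185,425),(347,365)],.012),("back",[(72,108),(222,40)],.012)):
    w=[c(*i,z) for i in q];print(nm,w,np.mean(w,0))
o=(160,181)
for nm,q,z in(("nose",[(637,338),(717,278)],.049),("front L edge",[(530,378)],.012)):
    w=[c(i[0]-450,i[1],z,"scene",o) for i in q];print("scene",nm,w,np.mean(w,0))
E
```

```text
nose [array([-0.0412,  0.0227]), array([-0.0448, -0.0284])] [-0.043   -0.00285]
rear sides [array([-0.1239,  0.0206]), array([-0.1401, -0.0251])] [-0.132   -0.00225]
front [array([-0.1   ,  0.0467]), array([-0.0988, -0.0514])] [-0.0994  -0.00235]
back [array([0.0909, 0.0456]), array([ 0.0993, -0.0486])] [ 0.0951 -0.0015]
scene nose [array([-0.0394, -0.0273]), array([-0.0392,  0.025 ])] [-0.0393  -0.00115]
scene front L edge [array([-0.0916, -0.0526])] [-0.0916 -0.0526]
```

>>> move_arm(
  motion=[
    [1,0,0,5,0,0,0],
    [1,0,0.2,8,0,-0.002,0],
    [1,0,0.2,7,0,0,0],
    [1,0,0,4,0,0,0],
    [1,0,0,2,0,0,0],
    [1,0,0,0,0,0,0],
  ],
)

```text
t: 19.72
position: [0.435, -0.2328, 0.0816]
orientation: [-0.162, 0.987, 0.0, -0.003]
wrist_force: [-0.6, 0.0, -6.2]
grip_width: 0.0254
```

```bash
python3 - <<'E'
from h import *
rep()
E
```

```text
t 19.72 tcp clamp mm -171.0 1.6 z 81.6 yaw-CY 0.003 tiltx [-0.0055 -0.0002] F clamp -0.5 0.2 -6.2 M [-0.024  0.034  0.01 ] w 0.0254
```

>>> move_arm(
  motion=[
    [1,-4,-0.4,0.7,0,0,0],
    [1,-8,-0.3,0.6,0,0,0],
    [1,-10,0,0.2,0,0,0],
    [1,-10,0,0,0,0,0],
    [1,-8,0,0,0,0,0],
    [1,-5,0,0,0,0,0],
    [1,-2,0,0,0,0,0],
    [1,0,0,0,0,0,0],
  ],
)

```text
t: 20.38
position: [0.4809, -0.2186, 0.081]
orientation: [-0.163, 0.987, -0.0, -0.002]
wrist_force: [-0.3, 0.1, -5.7]
grip_width: 0.0256
```

```bash
python3 - <<'E'
from h import *
rep()
E
```

```text
t 20.38 tcp clamp mm -122.9 0.5 z 81.0 yaw-CY 0.0037 tiltx [-0.004  -0.0012] F clamp -0.2 0.2 -5.7 M [ 0.036  0.024 -0.02 ] w 0.0256
```

>>> move_arm(
  motion=[
    [1,-2,0,0.5,0,0,0],
    [1,-4,0,0.5,0,0,0],
    [1,-4,0,0,0,0,0],
    [1,-4,0,0,0,0,0],
    [1,-3,0,0,0,0,0],
    [1,-2,0,0,0,0,0],
    [1,0,0,0,0,0,0],
  ],
)

```text
t: 20.97
position: [0.4988, -0.2127, 0.0801]
orientation: [-0.162, 0.987, -0.0, -0.002]
wrist_force: [0.2, -0.2, -6.5]
grip_width: 0.0253
```

```bash
python3 - <<'E'
from h import *
rep()
E
```

```text
t 20.97 tcp clamp mm -104.1 0.3 z 80.1 yaw-CY 0.0031 tiltx [-0.0035 -0.0013] F clamp 0.2 -0.3 -6.5 M [-0.039  0.014  0.022] w 0.0253
```

>>> move_arm(
  motion=[
    [1,-2,0,0,0,0,0],
    [1,-4,0,0,0,0,0],
    [1,-4,0,0,0,0,0],
    [1,-4,0,0,0,0,0],
    [1,-3,0,0,0,0,0],
    [1,-1,0,0,0,0,0],
    [1,0,0,0,0,0,0],
  ],
)

```text
t: 21.55
position: [0.5157, -0.2069, 0.08]
orientation: [-0.162, 0.987, -0.0, -0.002]
wrist_force: [-0.4, -0.7, -6.1]
grip_width: 0.0251
```

```bash
python3 - <<'E'
from h import *
rep()
E
```

```text
t 21.55 tcp clamp mm -86.2 0.5 z 80.0 yaw-CY 0.0032 tiltx [-0.0038 -0.0013] F clamp -0.6 -0.6 -6.1 M [-0.005 -0.026  0.007] w 0.0251
```

>>> move_arm(
  motion=[
    [1,-2,0,0,0,0,0],
    [1,-3,0,0,0,0,0],
    [1,-3,0,0,0,0,0],
    [1,-2,0,0,0,0,0],
    [1,0,0,0,0,0,0],
    [1,0,0,0,0,0,0],
  ],
)

```text
t: 22.05
position: [0.525, -0.2038, 0.0799]
orientation: [-0.162, 0.987, -0.0, -0.002]
wrist_force: [-0.1, 0.0, -5.9]
grip_width: 0.0256
```

>>> move_arm(
  motion=[
    [1,-1,0,0,0,0,0],
    [1,-1,0,0,0,0,0],
    [1,0,0,0,0,0,0],
  ],
)

```text
t: 22.3
position: [0.5269, -0.2032, 0.0799]
orientation: [-0.162, 0.987, -0.0, -0.002]
wrist_force: [0.4, 0.0, -7.4]
grip_width: 0.0252
```

```bash
python3 - <<'E'
from h import *
rep()
E
```

```text
t 22.3 tcp clamp mm -74.4 0.5 z 79.9 yaw-CY 0.0028 tiltx [-0.0036 -0.0013] F clamp 0.4 -0.1 -7.4 M [ 0.039  0.024 -0.034] w 0.0252
```

>>> move_arm(
  motion=[
    [1,-1,0,0,0,0,0],
    [1,-1,0,0,0,0,0],
    [1,0,0,0,0,0,0],
  ],
)

```text
t: 22.55
position: [0.5285, -0.2026, 0.0799]
orientation: [-0.162, 0.987, -0.0, -0.002]
wrist_force: [-1.1, -0.2, -6.3]
grip_width: 0.0255
```

>>> move_arm(
  motion=[
    [1,-1,0,0,0,0,0],
    [1,-0.5,0,0,0,0,0],
    [1,0,0,0,0,0,0],
  ],
)

```text
t: 22.8
position: [0.5288, -0.2025, 0.0798]
orientation: [-0.162, 0.987, -0.0, -0.004]
wrist_force: [-5.8, -1.0, -2.6]
grip_width: 0.0252
```

```bash
python3 - <<'E'
from h import *
rep()
E
```

```text
t 22.8 tcp clamp mm -72.4 0.5 z 79.8 yaw-CY 0.0029 tiltx [-0.0074 -0.0018] F clamp -5.8 0.9 -2.6 M [-0.352  1.053 -0.072] w 0.0252
```

Contact at 5.8 N, within 2.4 mm of where home should be. Lowering the plate onto the base.

>>> move_arm(
  motion=[
    [1,0,0,0.5,0,0,0],
    [1,0,0,0.4,0,0,0],
    [1,0,0,0,0,0,0],
  ],
)

```text
t: 23.05
position: [0.5286, -0.2027, 0.0795]
orientation: [-0.162, 0.987, -0.0, -0.004]
wrist_force: [-7.9, -1.5, -0.0]
grip_width: 0.0253
```

```bash
python3 - <<'E'
from h import *
rep()
E
```

```text
t 23.05 tcp clamp mm -72.6 0.4 z 79.5 yaw-CY 0.003 tiltx [-0.0077 -0.0019] F clamp -8.0 1.1 -0.0 M [-0.179  1.253 -0.005] w 0.0253
```

>>> move_arm(
  motion=[
    [1,0.2,0,0.5,0,0,0],
    [1,0.2,0,0.3,0,0,0],
    [1,0,0,0,0,0,0],
  ],
)

```text
t: 23.3
position: [0.5285, -0.2028, 0.0793]
orientation: [-0.162, 0.987, -0.0, -0.004]
wrist_force: [-9.8, 0.0, 3.2]
grip_width: 0.0255
```

```bash
python3 - <<'E'
from h import *
rep()
E
```

```text
t 23.3 tcp clamp mm -72.7 0.3 z 79.3 yaw-CY 0.003 tiltx [-0.007  -0.0018] F clamp -9.3 3.1 3.2 M [-0.005  1.271 -0.006] w 0.0255
```

>>> move_arm(
  motion=[
    [-1,0,0,0,0,0,0],
    [-1,0,0,0,0,0,0],
    [-1,0,0,0,0,0,0],
    [-1,0,0,0,0,0,0],
    [-1,0,0,0,0,0,0],
    [-1,0,0,0,0,0,0],
    [-1,0,0,-5,0,0,0],
    [-1,0,0,-15,0,0,0],
  ],
)

```text
t: 23.97
position: [0.5281, -0.2014, 0.096]
orientation: [-0.162, 0.987, 0.001, -0.004]
wrist_force: [0.1, -0.6, -0.5]
grip_width: 0.0853
```

>>> move_arm(
  motion=[
    [-1,0,0,-25,0,0,0],
    [-1,0,0,-35,0,0.004,0],
    [-1,0,0,-35,0,0,0],
    [-1,0,0,-30,0,0,0],
    [-1,0,0,-20,0,0,0],
    [-1,0,0,-10,0,0,0],
    [-1,0,0,0,0,0,0],
    [-1,0,0,0,0,0,0],
  ],
)

```text
t: 24.63
position: [0.5305, -0.2018, 0.2527]
orientation: [-0.162, 0.987, -0.001, -0.004]
wrist_force: [-0.8, -0.8, -0.8]
grip_width: 0.0855
```

```bash
python3 - <<'E'
from h import *
rep()
a=snap("wrist","w5.png")
for k,z in(("clamp",0),("pitter",.012),("column_top",.117),("tee_bar",.13),("spindle",.13)):
    for d in ctrl.tip_of("wrist",k)[:1]:
        v,u=d["centre"];u*=512;v*=384;P=at_z("wrist",u,v,z)[:2]-CO;print(k,round(d["p"],2),round(u),round(v),(P@cx_).round(4),(P@cy_).round(4))
cv2.imwrite("pics/v11.png",cv2.resize(cv2.imread("pics/w5.png"),(800,600),interpolation=cv2.INTER_CUBIC))
E
```

```text
t 24.63 tcp clamp mm -70.5 0.7 z 252.7 yaw-CY 0.0028 tiltx [-0.0078 -0.0024] F clamp -1.0 -0.5 -0.8 M [-0.     0.019 -0.023] w 0.0855
clamp 0.39 276 305 0.1735 0.0314
pitter 0.81 259 196 -0.0259 0.0028
column_top 0.65 255 184 -0.0723 -0.0024
tee_bar 0.58 257 275 0.0269 -0.0012
spindle 0.61 260 276 0.0293 0.0019
```

View pics/v11.png

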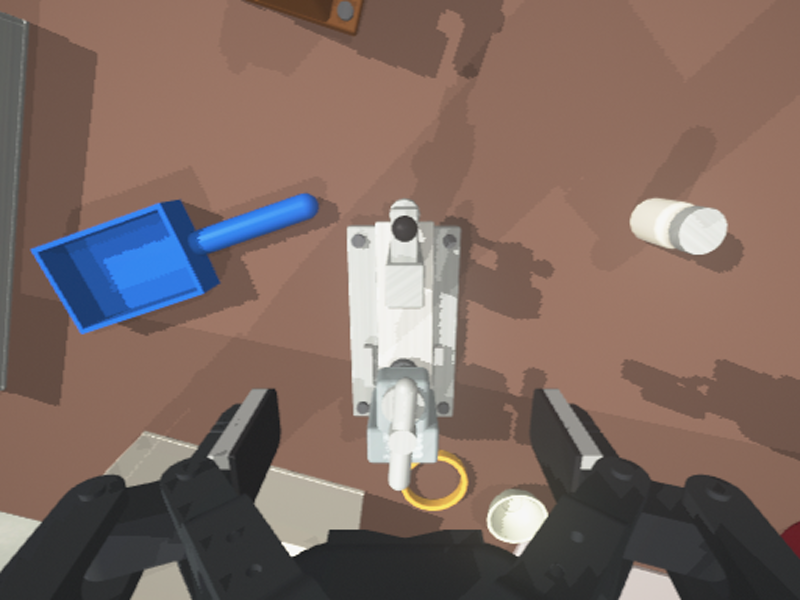

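The pitter stands straight in the clamp, its plate between the guides and back edge at about v=222. The bar runs from (405,375) to (399,488), and the bystanders are in place. Next is to measure the bar and check the joint range for turning.

```bash
python3 - <<'E'
from h import *
k=.64
def c(x,y,z): P=at_z("wrist",x*k,y*k,z)[:2]-CO;return np.array([P@cx_,P@cy_]).round(4)
print("bar ends",c(405,381,.136),c(399,488,.13),"hub",c(402,440,.138))
print("clamp front",c(347,227,.012),c(461,226,.012),"back",c(353,415,.012),c(453,415,.012))
print("plate rear",c(376,222,.020),c(434,222,.020),"plate near guides",c(377,340,.020),c(433,340,.020))
print("q",ctrl.read_state()["q"].round(3))
a=cv2.imread("pics/w5.png",0)
E
```

```text
bar ends [-0.0136  0.0013] [ 0.0772 -0.0029] hub [ 0.0303 -0.0006]
clamp front [-0.097  -0.0486] [-0.0979  0.0503] back [ 0.0899 -0.0499] [0.0899 0.0501]
plate rear [-0.1023 -0.0229] [-0.1024  0.0263] plate near guides [ 0.0056 -0.0239] [0.0056 0.0278]
q [-0.455 -0.065  1.81  -0.006  1.406 -2.351]
```

```bash
python3 - <<'E'
from h import *
plan(np.r_[CO+.033*cx_,.2],np.pi+CY-.046,5,-1)
E
```

```text
rotvec [ 0.0018 -0.0101  0.0488] rows 5
[-1, -20.9, -0.3, 10.1, 0.0004, -0.002, 0.0098]
[-1, -20.9, -0.1, 10.1, 0.0004, -0.002, 0.0098]
[-1, -20.8, 0.1, 10.1, 0.0004, -0.002, 0.0098]
[-1, -20.8, 0.3, 10.2, 0.0004, -0.002, 0.0098]
[-1, -20.8, 0.6, 10.2, 0.0004, -0.002, 0.0098]
```

>>> move_arm(
  motion=[
    [-1,-20.9,-0.3,10,0,-0.002,0.01],
    [-1,-20.9,-0.1,10,0,-0.002,0.01],
    [-1,-20.8,0.1,10,0,-0.002,0.01],
    [-1,-20.8,0.3,10,0,-0.002,0.01],
    [-1,-20.8,0.6,10,0,-0.002,0.009],
    [-1,0,0,0,0,0,0],
    [-1,0,0,0,0,0,0],
  ],
)

```text
t: 25.52
position: [0.6293, -0.1694, 0.2006]
orientation: [-0.139, 0.99, 0.001, -0.001]
wrist_force: [-0.0, 0.3, -0.1]
grip_width: 0.0852
```

```bash
python3 - <<'E'
from h import *
rep()
plan(np.r_[CO+.033*cx_,.111],np.pi+CY-.046,5,-1)
E
```

```text
t 25.52 tcp clamp mm 33.5 -0.0 z 200.6 yaw-CY -0.045 tiltx [-0.0015  0.0014] F clamp 0.1 0.3 -0.1 M [-0.039  0.026 -0.024] w 0.0852
rotvec [ 0.0017 -0.0011  0.001 ] rows 5
[-1, 0.1, -0.0, 17.9, 0.0003, -0.0002, 0.0002]
[-1, 0.1, -0.0, 17.9, 0.0003, -0.0002, 0.0002]
[-1, 0.1, -0.0, 17.9, 0.0003, -0.0002, 0.0002]
[-1, 0.1, -0.0, 17.9, 0.0003, -0.0002, 0.0002]
[-1, 0.1, -0.0, 17.9, 0.0003, -0.0002, 0.0002]
```

>>> move_arm(
  motion=[
    [-1,0,0,15,0,0,0],
    [-1,0,0,25,0,0,0],
    [-1,0,0,25,0,0,0],
    [-1,0,0,16,0,0,0],
    [-1,0,0,8,0,0,0],
    [-1,0,0,0,0,0,0],
    [-1,0,0,0,0,0,0],
  ],
)

```text
t: 26.1
position: [0.6296, -0.1703, 0.1139]
orientation: [-0.138, 0.99, 0.0, 0.001]
wrist_force: [0.0, -0.4, 1.1]
grip_width: 0.0849
```

>>> move_arm(
  motion=[
    [1,0,0,0,0,0,0],
    [1,0,0,0,0,0,0],
    [1,0,0,0,0,0,0],
    [1,0,0,0,0,0,0],
    [1,0,0,0,0,0,0],
    [1,0,0,0,0,0,0],
    [1,0,0,0,0,0,0],
    [1,0,0,0,0,0,0],
  ],
)

```text
t: 26.77
position: [0.6301, -0.1701, 0.1143]
orientation: [-0.138, 0.99, -0.0, 0.001]
wrist_force: [-0.9, -0.6, 3.5]
grip_width: 0.0135
```

```bash
python3 - <<'E'
from h import *
rep()
E
```

```text
t 26.77 tcp clamp mm 34.0 -0.9 z 114.3 yaw-CY -0.0466 tiltx [0.0025 0.0002] F clamp -1.0 -0.3 3.5 M [ 0.034  0.109 -0.202] w 0.0135
```

>>> move_arm(
  motion=[
    [1,0,0,0.2,0,0,0.06],
    [1,0,0,0.35,0,0,0.1],
    [1,0,0,0.35,0,0,0.1],
    [1,0,0,0,0,0,0],
  ],
)

```text
t: 27.1
position: [0.6301, -0.1703, 0.1135]
orientation: [-0.008, 1.0, -0.0, 0.001]
wrist_force: [-0.2, -0.3, 3.9]
grip_width: 0.0141
```

```bash
python3 - <<'E'
from h import *
rep();print(ctrl.read_state()["q"][5])
E
```

```text
t 27.1 tcp clamp mm 33.9 -1.1 z 113.5 yaw-CY -0.3076 tiltx [ 0.0026 -0.0004] F clamp -0.3 -0.2 3.9 M [-0.159  0.228 -0.271] w 0.0141
-1.932728219682755
```

>>> move_arm(
  motion=[
    [1,0,0,0.35,0,0,0.1],
    [1,0,0,0.35,0,0,0.1],
    [1,0,0,0.35,0,0,0.1],
  ],
)

```text
t: 27.35
position: [0.6301, -0.1705, 0.1124]
orientation: [0.142, 0.99, -0.0, 0.001]
wrist_force: [-1.5, -0.6, 3.1]
grip_width: 0.0139
```

```bash
python3 - <<'E'
from h import *
rep();print(ctrl.read_state()["q"][5])
a=snap("wrist","w6.png");sc=snap("scene","sc6.png")
u,v=map(int,proj("scene",[.60,-.18,.1]))
B=cv2.resize(cv2.imread("pics/sc6.png")[v-45:v+55,u-45:u+55],(600,600),interpolation=cv2.INTER_CUBIC)
cv2.imwrite("pics/v12.png",B)
E
```

```text
t 27.35 tcp clamp mm 33.8 -1.3 z 112.4 yaw-CY -0.6075 tiltx [ 0.0025 -0.0009] F clamp -1.6 -0.1 3.1 M [-0.268  0.192  0.181] w 0.0139
-1.6327553413860547
```

View pics/v12.png

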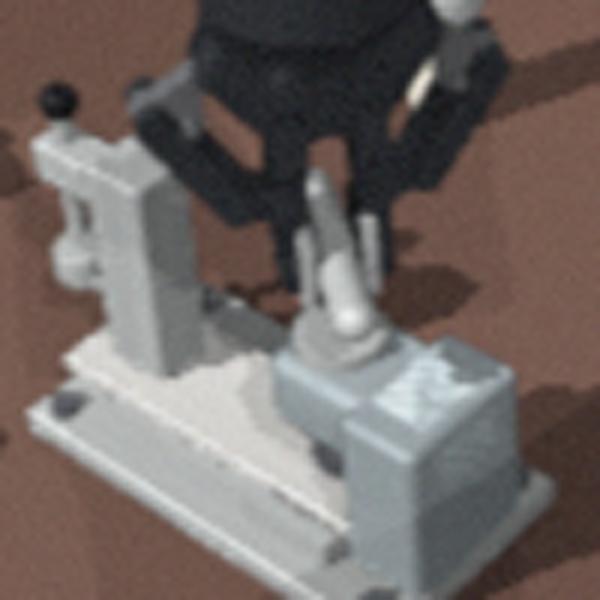

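The bar is held by its middle and turns with the gripper. Moving torque reads +0.18 N m, which matches free friction of about 0.2; I'll only trust readings taken while turning. Continuing in small steps.

>>> move_arm(
  motion=[
    [1,0,0,0.35,0,0,0.1],
    [1,0,0,0.35,0,0,0.1],
  ],
)

```text
t: 27.62
position: [0.63, -0.1706, 0.1117]
orientation: [0.239, 0.971, -0.0, 0.001]
wrist_force: [-2.2, -2.0, 4.6]
grip_width: 0.0136
```

```bash
python3 -c "
from h import *
rep()"
```

```text
t 27.62 tcp clamp mm 33.7 -1.4 z 111.7 yaw-CY -0.8057 tiltx [ 0.0024 -0.001 ] F clamp -2.8 -1.1 4.6 M [-0.41   0.29   0.188] w 0.0136
```

>>> move_arm(
  motion=[
    [1,0,0,0.35,0,0,0.1],
    [1,0,0,0.35,0,0,0.1],
  ],
)

```text
t: 27.78
position: [0.63, -0.1708, 0.111]
orientation: [0.335, 0.942, -0.0, 0.001]
wrist_force: [-1.8, -2.7, 4.0]
grip_width: 0.0138
```

```bash
python3 -c "
from h import *
rep()"
```

```text
t 27.78 tcp clamp mm 33.6 -1.6 z 111.0 yaw-CY -1.0058 tiltx [ 0.0022 -0.0014] F clamp -2.5 -2.0 4.0 M [-0.461  0.366  0.196] w 0.0138
```

>>> move_arm(
  motion=[
    [1,0,0,0.35,0,0,0.1],
    [1,0,0,0.35,0,0,0.1],
  ],
)

```text
t: 27.95
position: [0.6298, -0.1709, 0.1103]
orientation: [0.427, 0.904, -0.0, 0.001]
wrist_force: [-2.9, -2.9, 5.3]
grip_width: 0.0143
```

```bash
python3 -c "
from h import *
rep()"
```

```text
t 27.95 tcp clamp mm 33.5 -1.6 z 110.3 yaw-CY -1.2058 tiltx [ 0.0019 -0.0015] F clamp -3.6 -1.8 5.3 M [-0.511  0.42   0.154] w 0.0143
```

>>> move_arm(
  motion=[
    [1,0,0,0.35,0,0,0.1],
    [1,0,0,0.35,0,0,0.1],
  ],
)

```text
t: 28.12
position: [0.6297, -0.1709, 0.1096]
orientation: [0.515, 0.857, -0.0, 0.001]
wrist_force: [-2.7, -3.6, 5.3]
grip_width: 0.0141
```

```bash
python3 -c "
from h import *
rep()"
```

```text
t 28.12 tcp clamp mm 33.3 -1.6 z 109.6 yaw-CY -1.4057 tiltx [ 0.0015 -0.0016] F clamp -3.7 -2.6 5.3 M [-0.539  0.512  0.145] w 0.0141
```

>>> move_arm(
  motion=[
    [1,0,0,0.35,0,0,0.1],
    [1,0,0,0.35,0,0,0.1],
  ],
)

```text
t: 28.28
position: [0.6296, -0.171, 0.1089]
orientation: [0.598, 0.801, -0.0, 0.001]
wrist_force: [-3.7, -3.4, 4.8]
grip_width: 0.0141
```

```bash
python3 -c "
from h import *
rep()"
```

```text
t 28.28 tcp clamp mm 33.1 -1.6 z 108.9 yaw-CY -1.6058 tiltx [ 0.0011 -0.0017] F clamp -4.6 -2.1 4.8 M [-0.558  0.631  0.164] w 0.0141
```

>>> move_arm(
  motion=[
    [1,0,0,0.3,0,0,0.1],
    [1,0,0,0.3,0,0,0.1],
  ],
)

```text
t: 28.45
position: [0.6294, -0.171, 0.1082]
orientation: [0.675, 0.738, -0.0, 0.001]
wrist_force: [-3.0, -3.5, 4.8]
grip_width: 0.0143
```

```bash
python3 -c "
from h import *
rep()"
```

```text
t 28.45 tcp clamp mm 33.0 -1.6 z 108.2 yaw-CY -1.8058 tiltx [ 0.0007 -0.0017] F clamp -4.0 -2.4 4.8 M [-0.56   0.628  0.19 ] w 0.0143
```

>>> move_arm(
  motion=[
    [1,0,0,0.35,0,0,0.1],
    [1,0,0,0.35,0,0,0.1],
  ],
)

```text
t: 28.62
position: [0.6292, -0.171, 0.1075]
orientation: [0.746, 0.666, -0.0, 0.001]
wrist_force: [-5.0, -3.5, 5.4]
grip_width: 0.0136
```

```bash
python3 -c "
from h import *
rep()"
```

```text
t 28.62 tcp clamp mm 32.8 -1.6 z 107.5 yaw-CY -2.0058 tiltx [ 0.0002 -0.0016] F clamp -5.9 -1.7 5.4 M [-0.508  0.763  0.161] w 0.0136
```

>>> move_arm(
  motion=[
    [1,0,0,0.35,0,0,0.1],
    [1,0,0,0.35,0,0,0.1],
  ],
)

```text
t: 28.78
position: [0.6291, -0.171, 0.1068]
orientation: [0.808, 0.589, -0.0, 0.001]
wrist_force: [-5.6, -3.8, 6.4]
grip_width: 0.0138
```

```bash
python3 -c "
from h import *
rep()"
```

```text
t 28.78 tcp clamp mm 32.7 -1.5 z 106.8 yaw-CY -2.2058 tiltx [-0.0002 -0.0015] F clamp -6.5 -1.8 6.4 M [-0.491  0.868  0.124] w 0.0138
```

>>> move_arm(
  motion=[
    [1,0,0,0.35,0,0,0.1],
    [1,0,0,0.35,0,0,0.1],
  ],
)

```text
t: 28.95
position: [0.6289, -0.171, 0.1061]
orientation: [0.863, 0.505, -0.001, 0.0]
wrist_force: [-5.1, -2.6, 6.4]
grip_width: 0.0139
```

```bash
python3 -c "
from h import *
rep()"
```

```text
t 28.95 tcp clamp mm 32.6 -1.4 z 106.1 yaw-CY -2.4059 tiltx [-0.0006 -0.0013] F clamp -5.7 -0.9 6.4 M [-0.504  0.972  0.195] w 0.0139
```

>>> move_arm(
  motion=[
    [1,0,0,0.35,0,0,0.1],
    [1,0,0,0.35,0,0,0.1],
  ],
)

```text
t: 29.12
position: [0.6288, -0.1709, 0.1054]
orientation: [0.909, 0.416, -0.001, 0.0]
wrist_force: [-6.4, -2.6, 6.5]
grip_width: 0.0138
```

```bash
python3 -c "
from h import *
rep()"
```

```text
t 29.12 tcp clamp mm 32.5 -1.2 z 105.4 yaw-CY -2.6058 tiltx [-0.001  -0.0011] F clamp -6.8 -0.4 6.5 M [-0.418  1.011  0.174] w 0.0138
```

>>> move_arm(
  motion=[
    [1,0,0,0.35,0,0,0.1],
    [1,0,0,0.35,0,0,0.1],
  ],
)

```text
t: 29.28
position: [0.6287, -0.1707, 0.1047]
orientation: [0.946, 0.323, -0.001, 0.0]
wrist_force: [-6.5, -2.4, 6.9]
grip_width: 0.0141
```

```bash
python3 -c "
from h import *
rep()"
```

```text
t 29.28 tcp clamp mm 32.4 -1.1 z 104.7 yaw-CY -2.8058 tiltx [-0.0013 -0.0008] F clamp -6.9 -0.3 6.9 M [-0.372  1.077  0.207] w 0.0141
```

>>> move_arm(
  motion=[
    [1,0,0,0.35,0,0,0.1],
    [1,0,0,0.35,0,0,0.1],
  ],
)

```text
t: 29.45
position: [0.6286, -0.1706, 0.104]
orientation: [0.974, 0.227, -0.001, 0.0]
wrist_force: [-6.4, -1.3, 8.8]
grip_width: 0.0138
```

```bash
python3 -c "
from h import *
rep()"
```

```text
t 29.45 tcp clamp mm 32.3 -0.9 z 104.0 yaw-CY -3.0058 tiltx [-0.0016 -0.0005] F clamp -6.5 0.8 8.8 M [-0.268  1.147  0.204] w 0.0138
```

>>> move_arm(
  motion=[
    [1,0,0,0.3,0,0,0.1],
    [1,0,0,0.3,0,0,0.1],
  ],
)

```text
t: 29.62
position: [0.6285, -0.1705, 0.1034]
orientation: [0.992, 0.129, -0.001, 0.0]
wrist_force: [-6.9, -0.8, 7.9]
grip_width: 0.0143
```

```bash
python3 -c "
from h import *
rep()"
```

```text
t 29.62 tcp clamp mm 32.3 -0.8 z 103.4 yaw-CY -3.2054 tiltx [-0.0018 -0.0004] F clamp -6.8 1.4 7.9 M [-0.18   1.184  0.318] w 0.0143
```

>>> move_arm(
  motion=[
    [1,0,0,0.3,0,0,0.1],
    [1,0,0,0.3,0,0,0.1],
  ],
)

```text
t: 29.78
position: [0.6285, -0.1703, 0.1028]
orientation: [1.0, 0.03, -0.001, 0.0]
wrist_force: [-7.0, -0.9, 7.6]
grip_width: 0.0137
```

```bash
python3 -c "
from h import *
rep()"
```

```text
t 29.78 tcp clamp mm 32.4 -0.6 z 102.8 yaw-CY -3.4049 tiltx [-0.0019 -0.0002] F clamp -6.9 1.4 7.6 M [-0.093  1.155  0.498] w 0.0137
```

Torque rises 0.204 → 0.318 → 0.498 N m over the last 0.4 rad. That slope is about 0.9 N m/rad, so the foot is bearing, about 0.32 above the free level of roughly 0.175. That is inside the 0.2–0.4 window, so I'm letting go and moving clear.

>>> move_arm(
  motion=[
    [-1,0,0,0,0,0,0],
    [-1,0,0,0,0,0,0],
    [-1,0,0,0,0,0,0],
    [-1,0,0,0,0,0,0],
    [-1,0,0,0,0,0,0],
    [-1,0,0,0,0,0,0],
    [-1,0,0,-5,0,0,0],
    [-1,0,0,-15,0,0,0],
  ],
)

```text
t: 30.45
position: [0.6281, -0.1693, 0.12]
orientation: [1.0, 0.029, -0.002, -0.001]
wrist_force: [-0.3, -0.1, -0.2]
grip_width: 0.0856
```

>>> move_arm(
  motion=[
    [-1,0,0,-25,0,0,0],
    [-1,0,0,-30,0,0,0],
    [-1,0,0,-35,0,0,0],
    [-1,0,0,-30,0,0,0],
    [-1,0,0,-15,0,0,0],
    [-1,0,0,0,0,0,0],
    [-1,0,0,0,0,0,0],
  ],
)

```text
t: 31.03
position: [0.6299, -0.1701, 0.2587]
orientation: [1.0, 0.029, 0.002, 0.0]
wrist_force: [-0.4, 0.1, -0.7]
grip_width: 0.0857
```

```bash
python3 - <<'E'
from h import *
rep()
for n in("scene","wrist","top"):
  snap(n,n+"_end.png")
  for k,z in(("plate_end",.012),("pitter",.012),("column_top",.117),("spindle",.118),("dish",0),("shaker",0),("scoop",0),("lidring",0),("jar_olives",0),("jar_beets",0),("spoon",0)):
    if n!="scene" and k in("dish","shaker","scoop","lidring","jar_olives","jar_beets","spoon"): continue
    for d in ctrl.tip_of(n,k)[:1]:
        v,u=d["centre"];u*=512;v*=384;W=at_z(n,u,v,z)[:2];P=W-CO;print(n,k,round(d["p"],2),W.round(3),"clamp",(P@cx_).round(4),(P@cy_).round(4))
E
```

```text
t 31.03 tcp clamp mm 33.8 -0.9 z 258.7 yaw-CY -3.406 tiltx [ 0.0042 -0.0004] F clamp -0.3 0.3 -0.7 M [-0.044  0.031 -0.017] w 0.0857
scene plate_end 0.93 [ 0.642 -0.157] clamp 0.0489 0.0075
scene pitter 0.85 [ 0.569 -0.183] clamp -0.0279 0.0065
scene column_top 0.61 [ 0.523 -0.198] clamp -0.076 0.0066
scene spindle 0.84 [ 0.626 -0.165] clamp 0.0322 0.0053
scene dish 0.69 [ 0.744 -0.005] clamp 0.1946 0.1192
scene shaker 0.83 [ 0.427 -0.001] clamp -0.1048 0.2235
scene scoop 0.75 [ 0.594 -0.411] clamp -0.0769 -0.2177
scene lidring 0.73 [ 0.753 -0.099] clamp 0.173 0.0278
scene jar_olives 0.71 [0.576 0.423] clamp 0.1713 0.5786
scene jar_beets 0.72 [0.715 0.334] clamp 0.2742 0.45
scene spoon 0.62 [0.703 0.35 ] clamp 0.2681 0.4697
wrist pitter 0.85 [ 0.577 -0.189] clamp -0.0228 -0.0018
wrist column_top 0.84 [ 0.528 -0.201] clamp -0.0729 0.0026
wrist spindle 0.77 [ 0.63  -0.173] clamp 0.0329 -0.0034
top plate_end 0.56 [ 0.644 -0.157] clamp 0.051 0.0068
top spindle 0.66 [ 0.316 -0.353] clamp -0.3219 -0.0746
```

```bash
python3 -c "
from h import *
print(ctrl.sign_off())"
```

```text
the job is handed in; nothing more can be done
None
```

The pitter is clamped, home and straight as far as my checks show. I handed the job in at about t = 32 s of the 72 s allowed; no verdict is reported.

**What I did**
- **Insertion:** I slid the plate under the foot until it met the post with about 6 N. The push rose to about 10 N while I set it down, and then I released it.
- **Tightening:** I turned the T-handle about 3.36 rad clockwise. Torque while turning rose from about 0.175 N m free to 0.50 N m, about 0.32 above free and inside the 0.2–0.4 window. The slope was about 0.9 N m/rad. I then let go and backed clear.

**What went wrong on the way:** On the first approach I lowered the plate's end onto the T-bar, which pitched the pitter about 50° in the grip. I then moved it to the wrong side, above the scoop, without touching anything. I levelled it, set it on the free counter and regrasped. The bar stayed aligned with the clamp.

**Last checks**
- **Before clamping:** The plate's rear edge was about 5 mm beyond the clamp's front edge, exactly the home position. It was about 1 mm off centre and straight.
- **After clamping:** The wrist camera put the column 105.8 mm from the screw (105 expected), with wrist force near zero.
- **Bystanders:** The dish, shaker, scoop, lid ring and both jars are within about 26 mm of their first positions, within detector scatter.

**Checks that disagreed**
- The scene and top networks put the plate end at x = 49–51 mm, y = +7 mm, against 60 and 0 for home. The scene camera shows the screw itself offset by about 3 mm in x and 5 mm in y, so I took most of that as camera bias.
- The spoon's last detection landed on the beet jar, so I have no final measurement of it. The arm never went near it after the first grasp.
- I had used my picture limit, so the final state was checked by numbers only. Foot force was inferred from torque.

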